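# Set out the pellet-making kit on the tray

### The job

Set out the pellet-making kit on the steel tray, standing upright in one row along the middle of the tray's length: the steel die body first, exactly in the centre of the tray, then the flat round puck centred on top of it, crystal upward. Stand the white sample pot halfway between the tray's centre and the tray end beside which the mortar stands, and the brown dropper bottle halfway between the centre and the other end, where the beaker stands. Leave the tray, the mortar, the beaker, the glue stick and the vial where they are.

Things in the scene. Friction and masses are not known exactly. Their poses are not given: they have to be found in the camera images.
- die_center (a point): The body of the pellet die, called the die  a plain steel cylinder, 38 mm diameter, 36 mm high, with a dark band near its foot and a small hole in its top; 0.42 kg. It stands on the worktop at the start. The point is its centre, 18 mm above its underside; z is up along its axis.
- puck_center (a point): The puck: flat round light-grey metal disc, 46 mm diameter, 9 mm thick, with a small gold-coloured crystal in the middle of its top; plain round edge; 0.16 kg. It lies on the worktop, crystal up, at the start. The point is its centre, 4.5 mm above its underside; z is up, out of the crystal side.
- pot_center (a point): The sample pot: squat white closed pot, body 34 mm diameter, ribbed white screw cap 37 mm diameter from 22 to 34 mm up, 34 mm high, cap fixed; 0.02 kg. The point is its centre, 17 mm above its underside; z is up.
- dropper_center (a point): The dropper bottle: small brown bottle with a tall narrow black cap; body 30 mm diameter up to 50 mm, cap 21 mm diameter, 78 mm high in all, cap fixed; 0.05 kg. It stands upright. The point is its centre, 39 mm above its underside; z is up.
- tray: The tray: shallow empty stainless tray, fixed to the worktop, 160 mm (its x) by 250 mm (its y, the long way) outside, within 156 by 246 mm; floor 2 mm thick, rim 20 mm high. Origin at the centre of its underside, on the worktop; x points away from the robot and y to the left when unturned. It lies turned by up to 0.17 rad either way.
- mortar: The mortar: empty open grey-brown stone bowl, 62 mm wide, 28 mm high, standing loose on the worktop just beyond one of the two short ends of the tray (left or right, it varies). Origin at the centre of its underside, z up. Not to be moved.
- beaker: The beaker: empty clear glass beaker, 45 mm wide, 58 mm high, standing loose on the worktop just beyond the other short end of the tray. Origin at the centre of its underside, z up. Not to be moved.
- pc_tower: The black computer tower, fixed, 340 mm high, an obstacle. The origin is at the middle of its underside. Its corner nearest the tray is 0.60 m ahead of the robot and 0.07 m to the right, and its front face runs from there to the right (0.65 m ahead at 0.21 m to the right). Carry things round in front of it, less than 0.5 m ahead while on the right-hand side.
- glue_center (a point): A glue stick standing loose on the worktop: white tube with a dark red cap, 25 mm diameter, 86 mm high. Not part of the job, not to be disturbed. The point is its centre, 43 mm up; z is up.
- vial_center (a point): A small clear vial with a white cap standing loose on the worktop: 20 mm diameter, 50 mm high. Not part of the job, not to be disturbed. The point is its centre, 25 mm up; z is up.
Mind the look-alikes: they are no part of the job. Leave any blue or purple look-alike of the part that bears dropper_center alone.

How it is judged (in metres and radians):
On the way, in this order (a step that is already met when the one before it is completed fails the run):
1. the die body stands upright and let go in the centre of the tray (x of die_center in the frame of tray between -0.013 and 0.013 m and y of die_center in the frame of tray between -0.013 and 0.013 m and z of die_center in the frame of tray between 0.015 and 0.025 m and angle between die_center's own z axis and vertical below 0.12 rad and contact force between the fingers and die below 0.2 N), for 0.2 s.
2. the puck lies let go, centred on top of the die body in the centre of the tray (x of die_center in the frame of tray between -0.013 and 0.013 m and y of die_center in the frame of tray between -0.013 and 0.013 m and z of die_center in the frame of tray between 0.015 and 0.025 m and angle between each of die_center, puck_center's own z axis and vertical below 0.12 rad and horizontal distance between puck_center and die_center below 0.011 m and z of puck_center in the frame of tray between 0.0375 and 0.0475 m and contact force between the fingers and puck below 0.2 N), for 0.2 s.
At the end, for the whole second after the job is handed in: Die body on the tray floor at the tray centre, puck crystal up on it within 11 mm of its axis, pot on the long centre line 61.5 mm towards the mortar end, dropper bottle 61.5 mm towards the beaker end (within 13 mm along each tray axis), all upright within 0.12 rad, released, at rest (x of die_center in the frame of tray between -0.013 and 0.013 m and y of die_center in the frame of tray between -0.013 and 0.013 m and z of die_center in the frame of tray between 0.015 and 0.025 m and angle between each of die_center, puck_center's own z axis and vertical below 0.12 rad and horizontal distance between puck_center and die_center below 0.011 m and z of puck_center in the frame of tray between 0.0375 and 0.0475 m and ((x of pot_center in the frame of tray between -0.013 and 0.013 m and y of pot_center in the frame of tray between 0.0485 and 0.0745 m and z of pot_center in the frame of tray between 0.014 and 0.024 m and angle between pot_center's own z axis and vertical below 0.12 rad and y of mortar in the frame of tray above 0 m) or (x of pot_center in the frame of tray between -0.013 and 0.013 m and y of pot_center in the frame of tray between -0.0745 and -0.0485 m and z of pot_center in the frame of tray between 0.014 and 0.024 m and angle between pot_center's own z axis and vertical below 0.12 rad and y of mortar in the frame of tray below 0 m)) and ((x of dropper_center in the frame of tray between -0.013 and 0.013 m and y of dropper_center in the frame of tray between 0.0485 and 0.0745 m and z of dropper_center in the frame of tray between 0.036 and 0.046 m and angle between dropper_center's own z axis and vertical below 0.12 rad and y of beaker in the frame of tray above 0 m) or (x of dropper_center in the frame of tray between -0.013 and 0.013 m and y of dropper_center in the frame of tray between -0.0745 and -0.0485 m and z of dropper_center in the frame of tray between 0.036 and 0.046 m and angle between dropper_center's own z axis and vertical below 0.12 rad and y of beaker in the frame of tray below 0 m)) and linear speed of each of die, puck, pot, dropper below 0.02 m/s); the robot touches nothing.
It fails at once if the mortar is pushed away more than 20 mm or knocked over (distance of mortar from where it was at the start of the episode above 0.02 m or angle between mortar's own z axis and vertical above 0.35 rad).
It fails at once if the beaker is pushed away more than 20 mm or knocked over (distance of beaker from where it was at the start of the episode above 0.02 m or angle between beaker's own z axis and vertical above 0.35 rad).
It fails at once if the glue stick is pushed away more than 20 mm or knocked over (distance of glue_center from where it was at the start of the episode above 0.02 m or angle between glue_center's own z axis and vertical above 0.35 rad).
It fails at once if the vial is pushed away more than 20 mm or knocked over (distance of vial_center from where it was at the start of the episode above 0.02 m or angle between vial_center's own z axis and vertical above 0.35 rad).
It also fails if it takes over 128 s, if anything falls off the work surface, if the arm or the gripper's body presses on something with over 40 N, if the wrist force passes 120 N, or if a joint passes its speed limit or range.

### The arm

A 6-joint arm with a two-finger parallel gripper is mounted at the origin on a cart in front of the work surface, level with it; the furniture and walls round the work are solid. World frame = base frame: x ahead of the robot, y to its left, z up, the work surface at z = 0. Lengths are in mm, angles in degrees, forces in N, time in s.
With the tool pointing down it reaches from about 300 to 850 mm from the base axis. Payload 4.2 kg.
Tool frame: the origin (TCP) lies at the very end of the fingers, on their centre line; the grasp point (between the pads) lies 19 mm behind it (env.grasp_offset is the distance from the TCP to the grasp point, in mm); z points along the fingers, y is the line along which they close (so a half turn about z gives the same grasp; the last joint's range is limited). The gripper opens to 91 mm and grips with 3 to 60 N. Pads are 32 mm wide; open, the fingers measure 118 mm over their backs; the gripper's body (76 mm by 178 mm) begins 60 mm behind the grasp point.
Start: joints at [-75.287, 18.312, 89.639, -0, 72.044, -1.146], TCP at [157.138, -553.128, 213.976] pointing down, gripper open.
Joint ranges: [-177.97, 177.97], [-48.28, 115.42], [12.27, 149.76], [-77.06, 257.06], [2.81, 150.46], [-146.56, 146.56]. Speed limits (degrees/s): [147.25, 147.25, 180, 180, 180, 180].

### API

Orientations are given as [roll, pitch, yaw] about the fixed x, y, z axes, in that order (R = Rz(yaw) Ry(pitch) Rx(roll)).
In Python, from workcell import env gives the robot as it stands. The module is installed in compiled form; this text tells all that it offers.
- The arm moves only by the tool send_rows, never from a script. Its argument "motion" is a list of rows, each an object of numbers: "tx", "ty", "tz": the shift along the tool's x, y, z in units of 500 mm (1.0 is 500 mm); "rx", "ry", "rz": the turn, a rotation vector about the tool's x, y, z in units of 30 degrees (1.0 is 30 degrees); "gripper": the closure, from -1 (fully open) to 1 (shut). In form: [{"tx": .., "ty": .., "tz": .., "rx": .., "ry": .., "rz": .., "gripper": ..}, ...]. A call has 1 to 12 rows; each row shifts and turns the commanded pose from where the row before left it, along the tool's axes as they then stand; what a row does not reach is not made up. A row lasts 1/8 s, in which the tool goes at most 62.5 mm and 10.7 degrees, less where a joint would pass 70% of its speed; a pose out of reach is approached as far as the arm can. A call with a number of a shift or a turn outside -1 to 1 is refused whole. A call with a gripper value outside its range is refused whole. The fingers move at their own pace and stop on an object; "grip_force" is the grip in N (left out, the last holds). Time passes only in rows, so rows that do not move let the fingers close. It gives the time, the measured TCP pose, the force, the opening and the grip force at its end, in the units of the state.
- env.state(): the state, without advancing time (a new reading comes with each control period).
- env.grab_frame(name): name is "scene" or "top" or "wrist"; returns a dict with "frame" (480x640x3 uint8, red, green, blue), "vertical_fov" (degrees; the focal length in pixels is half the picture's height over the tangent of half this angle, whatever the lens; pixels are square), "cx", "cy" (the principal point, pixels), "k1" (the pictures are not rectified: a ray, as slopes to the right and down, at radius r is drawn at 1 + k1 r^2 times it, then the intrinsics apply), "rvec" (rotation vector, rad) and "tvec" (3), from world to camera coordinates, as OpenCV has them; the wrist camera has in their place "T_tool_cam" (4x4, takes a point from camera to tool coordinates, whose origin is the TCP and whose axes are the flange's). Camera axes: x right, y down, z forward; pixel columns grow to the right and rows downward; lengths in mm; the calibration is good to about 2 mm. A picture is of the moment at which its call begins: read the wrist's pose just before it. There is no depth.
- env.job_done(): hands the job in; it is judged then, once.
The state is a dict: "time_s": time; "qpos": joint angles; "qvel": joint speeds; "effort": joint torques, N m; "ee_pos": TCP position; "ee_rot": TCP orientation; "force": force on the tool from outside, world axes, zero at the start; "torque": the same for the moment, N m; "gripper_width": finger opening in mm; "gripper_force": force on a finger pad.
Only numpy, scipy, OpenCV 4.12 (cv2) and the standard library are available. Lean on these libraries where they do the work, as an engineer would, in place of code of your own. Each camera call takes 0.05 s, during which the arm holds its last target. There are 200 camera calls.

## Working session

There is one attempt and no reset: what is moved stays moved. The work goes in short steps, Python scripts to look and compute and a tool call to move; the robot and the scene stay as the last step left them, time stands still between calls to the robot, and variables do not carry over. Pictures are saved under pics/ and viewed, at most 14 in all, crops included, and the job is handed in when it is done.

Besides the shell and the picture viewer there is one more tool, called after "Request:" as name([rows], argument=value, ...), one row to a line, values as JSON. send_rows: Moves the arm, as the interface text tells. Shifts and turns lie within -1 to 1; 1 stands for 500 mm of shift or 30 degrees of turn. Its arguments: {"type":"object","properties":{"motion":{"type":"array"},"grip_force":{"type":"number"}},"required":["motion"]}

```bash
mkdir -p pics
cat > h.py <<'E'
import numpy as np, cv2
from workcell import env
from scipy.spatial.transform import Rotation as R
def pose(s):
    T=np.eye(4);T[:3,:3]=R.from_euler('xyz',s['ee_rot'],degrees=True).as_matrix();T[:3,3]=s['ee_pos'];return T
def grab(name,fn=None):
    s=env.state();f=env.grab_frame(name)
    if name=='wrist': f['Twc']=pose(s)@np.array(f['T_tool_cam'])
    else:
        r=cv2.Rodrigues(np.array(f['rvec'],float))[0];T=np.eye(4);T[:3,:3]=r.T;T[:3,3]=-r.T@np.array(f['tvec'],float).ravel();f['Twc']=T
    h,w=f['frame'].shape[:2];fl=h/2/np.tan(np.radians(f['vertical_fov']/2))
    f['K']=np.array([[fl,0,f['cx']],[0,fl,f['cy']],[0,0,1.]]);f['D']=np.array([f['k1'],0,0,0.])
    if fn: cv2.imwrite('pics/'+fn,f['frame'][:,:,::-1]); np.savez('pics/'+fn[:-4]+'.npz',**{k:f[k] for k in('frame','K','D','Twc')})
    return f
def load(fn): return dict(np.load('pics/'+fn))
def ray(f,uv):
    p=cv2.undistortPoints(np.array(uv,float).reshape(-1,1,2),f['K'],f['D']).reshape(-1,2)
    d=np.c_[p,np.ones(len(p))]@f['Twc'][:3,:3].T
    return f['Twc'][:3,3],d
def onz(f,uv,z):
    o,d=ray(f,uv);return o+d*((z-o[2])/d[:,2])[:,None]
def proj(f,P):
    T=np.linalg.inv(f['Twc']);return cv2.projectPoints(np.array(P,float).reshape(-1,3),cv2.Rodrigues(T[:3,:3])[0],T[:3,3],f['K'],f['D'])[0].reshape(-1,2)
def tri(f,a,g,b):
    o,d=ray(f,[a]);p,e=ray(g,[b]);d=d[0];e=e[0]
    t=np.linalg.lstsq(np.c_[d,-e],p-o,rcond=None)[0];A=o+d*t[0];B=p+e*t[1];return (A+B)/2,np.linalg.norm(A-B)
E
python3 -c "
from h import *
for n in('scene','top','wrist'):
    f=grab(n,n+'0.png');print(n,f['Twc'].round(2).tolist(),f['vertical_fov'],f['k1'])
print(env.state())"
```

```text
scene [[0.81, -0.41, 0.42, 173.95], [-0.59, -0.55, 0.6, -541.64], [-0.02, -0.73, -0.68, 696.21], [0.0, 0.0, 0.0, 1.0]] 55.641196256760956 -0.08927215678506552
top [[-0.02, -0.99, 0.14, 423.68], [-1.0, 0.02, 0.01, 37.04], [-0.01, -0.14, -0.99, 1297.03], [0.0, 0.0, 0.0, 1.0]] 49.7611147050301 -0.023444956840116146
wrist [[0.27, -0.93, -0.26, 230.8], [-0.96, -0.26, -0.07, -532.49], [-0.0, 0.27, -0.96, 384.81], [0.0, 0.0, 0.0, 1.0]] 63.802045147579236 0.02001061090516256
{'time_s': 0.15, 'qpos': array([-7.52892392e+01,  1.83419027e+01,  8.96881665e+01, -6.16488923e-04,
        7.20420619e+01, -1.14686936e+00]), 'qvel': array([-0.04478929, -0.13684927, -0.17066205, -0.00081655, -0.03395864,
        0.01448091]), 'effort': array([ 1.28679505e-05, -4.12772441e+01, -2.32153809e+01,  7.27256318e-02,
        4.33662382e-02, -9.34660034e-05]), 'ee_pos': array([ 157.01616483, -552.77956023,  213.34147949]), 'ee_rot': array([-1.79927872e+02, -8.57627198e-04,  1.58578201e+01]), 'force': array([ 0.06908694,  0.13855194, -0.27491208]), 'torque': array([-0.01283322,  0.02391253, -0.0450142 ]), 'gripper_force': 0.0, 'gripper_width': 91.09988980846094}
```

View pics/scene0.png

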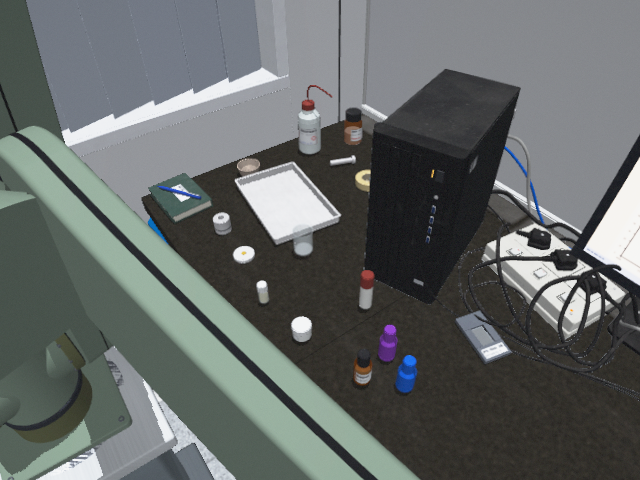

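View pics/top0.png

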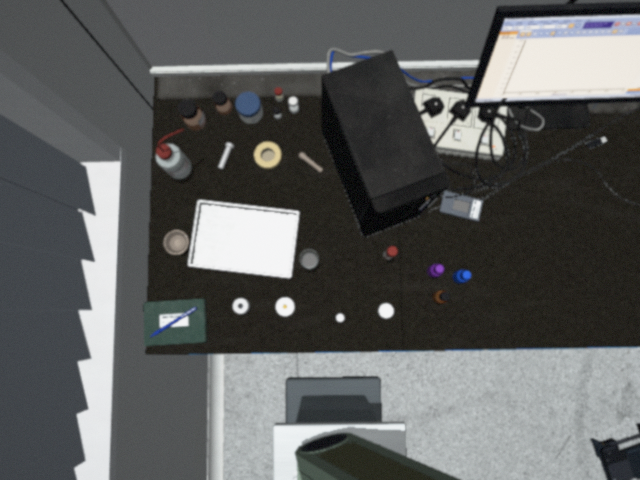

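Scene/top show: the die (scene 222,223; top 240,306), puck with gold dot (243,254; 285,306), vial (262,292; 340,317), pot (301,329; 386,311), glue (366,290; 391,253). Mortar is left of the tray, beaker right. Bottle candidates: brown (scene 362,370; top 440,297), purple (387,343; 437,270), blue (405,374; 463,276). The brown one fits the description, since the other two are look-alikes.

```bash
cat > a.py <<'E'
from h import *
t=load('top0.npz');s=load('scene0.npz')
def blob(f,c,r,lo):  # bright blob centroid
    g=cv2.cvtColor(f['frame'],cv2.COLOR_RGB2GRAY)
    m=np.zeros_like(g);m[c[1]-r:c[1]+r,c[0]-r:c[0]+r]=(g[c[1]-r:c[1]+r,c[0]-r:c[0]+r]>lo)
    c_=max(cv2.findContours(m,0,1)[0],key=cv2.contourArea);return c_
for n,c,z in[('die',(240,306),36),('puck',(285,306),9),('vial',(340,317),50),('pot',(386,311),34)]:
    k=blob(t,c,16,120);e=cv2.minEnclosingCircle(k);P=onz(t,[e[0]],z)[0]
    print(n,P.round(1),'r',e[1],'scene px',proj(s,[P]).round(0))
for n,c,z in[('glue',(391,252),86),('drop',(440,297),78),('purple',(437,270),78),('blue',(463,276),78),('mortar',(176,242),28),('beaker',(309,259),58)]:
    P=onz(t,[c],z)[0];print(n,P.round(1),proj(s,[P]).round(0))
k=blob(t,(244,239),62,130)
q=onz(t,k.reshape(-1,2),20)[:,:2].astype(np.float32);print(cv2.minAreaRect(q),cv2.boxPoints(cv2.minAreaRect(q)).round(1).tolist())
for n,a,b in[('die top',(221,217),(240,306)),('puck',(243,253.5),(285,306)),('pot',(301.5,323),(386,310.5)),('dropper cap',(363,354),(440,296))]: print(n,tri(s,a,t,b))
im=cv2.resize(s['frame'][290:410,290:450],None,fx=5,fy=5,interpolation=2);cv2.imwrite('pics/bottles.png',im[:,:,::-1])
E
python3 a.py
```

```text
die [437.6 234.7  36. ] r 8.263829231262207 scene px [[221. 217.]]
puck [434.3 128.8   9. ] r 9.957162857055664 scene px [[244. 253.]]
vial [406.1  -5.3  50. ] r 4.611542224884033 scene px [[262. 283.]]
pot [ 420.1 -117.    34. ] r 8.09030818939209 scene px [[301. 324.]]
glue [ 556.3 -127.8   86. ] [[365. 274.]]
drop [ 449.5 -239.6   78. ] [[358. 348.]]
purple [ 512.8 -235.6   78. ] [[386. 327.]]
blue [ 497.6 -296.    78. ] [[405. 357.]]
mortar [596.6 396.7  28. ] [[248. 164.]]
beaker [545.8  65.8  58. ] [[302. 231.]]
((604.99267578125, 229.9596710205078), (261.52691650390625, 172.3971405029297), 82.36503601074219) [[502.20001220703125, 111.80000305175781], [673.0999755859375, 88.9000015258789], [707.7999877929688, 348.1000061035156], [536.9000244140625, 371.0]]
die top (array([437.01654021, 234.73295375,  36.23832649]), np.float64(1.2164244610599724))
puck (array([433.80279755, 128.48241041,   6.86030658]), np.float64(2.793194880941867))
pot (array([ 420.51224635, -117.66759207,   36.10626061]), np.float64(0.5520702328718408))
dropper cap (array([ 454.01974186, -244.2516408 ,   63.02852238]), np.float64(4.309540210921097))
```

View pics/bottles.png

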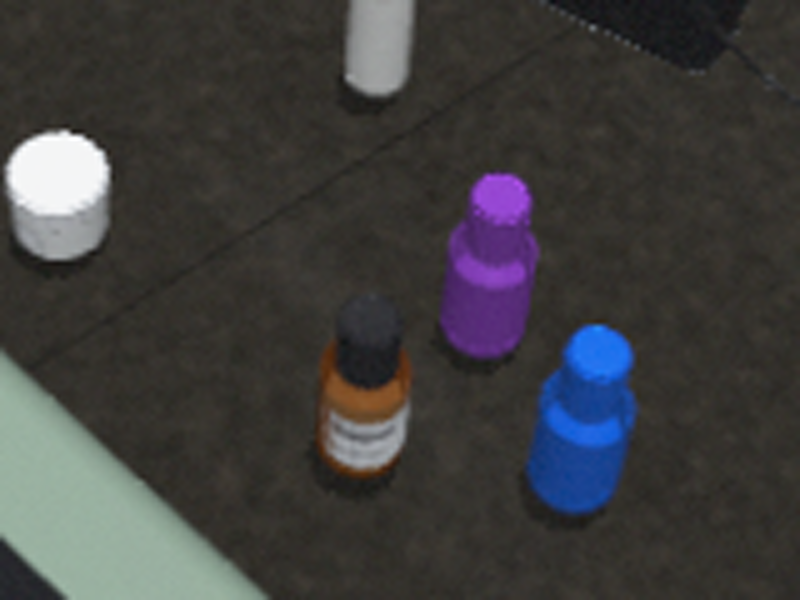

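The crop confirms the brown bottle with the black cap (scene 362,370) as the dropper. Purple and blue are left alone. I'll use tool yaw ≈ 82.3°, so tool x runs along tray +y and tool y along tray +x.

Request:
send_rows([
  {"rz": -0.277,"gripper": -1},
  {"rz": -0.277,"gripper": -1},
  {"rz": -0.277,"gripper": -1},
  {"rz": -0.277,"gripper": -1},
  {"rz": -0.277,"gripper": -1},
  {"rz": -0.277,"gripper": -1},
  {"rz": -0.277,"gripper": -1},
  {"rz": -0.277,"gripper": -1},
  {"tx": 0.1,"ty": 0.06,"gripper": -1},
  {"tx": 0.1,"ty": 0.06,"gripper": -1},
  {"tx": 0.1,"ty": 0.06,"gripper": -1},
  {"tx": 0.1,"ty": 0.06,"gripper": -1},
])

```text
invalid input at $.motion[0]: expected keys tx, ty, tz, rx, ry, rz, gripper
```

Request:
send_rows([
  {"tx": 0.1,"ty": 0.04,"tz": -0.02,"gripper": -1},
  {"tx": 0.1,"ty": 0.04,"tz": -0.02,"gripper": -1},
  {"tx": 0.1,"ty": 0.02,"tz": -0.02,"gripper": -1},
  {"tx": 0.1,"tz": -0.02,"gripper": -1},
  {"tx": 0.1,"tz": -0.02,"gripper": -1},
  {"tx": 0.1,"tz": -0.02,"gripper": -1},
  {"tx": 0.1,"gripper": -1},
  {"tx": 0.1,"gripper": -1},
  {"tx": 0.1,"gripper": -1},
  {"tx": 0.1,"gripper": -1},
  {"gripper": -1},
  {"gripper": -1},
])

```text
invalid input at $.motion[0]: expected keys tx, ty, tz, rx, ry, rz, gripper
```

```bash
python3 -c "
from h import *
s=env.state();print(s['time_s'],s['ee_pos'],s['ee_rot'],s['qpos'])
f=grab('wrist','w1.png')
for n,P in dict(die=(437.3,234.7,36),puck=(434,128.6,9),tray=(605,230,2)).items(): print(n,proj(f,[P]))"
```

```text
0.15 [ 157.01616483 -552.77956023  213.34147949] [-1.79927872e+02 -8.57627198e-04  1.58578201e+01] [-7.52892392e+01  1.83419027e+01  8.96881665e+01 -6.16488923e-04
  7.20420619e+01 -1.14686936e+00]
die [[-1139.18243243  -808.81900435]]
puck [[-660.5520231  -550.17969412]]
tray [[-1182.8887803  -1318.06910107]]
```

View pics/w1.png

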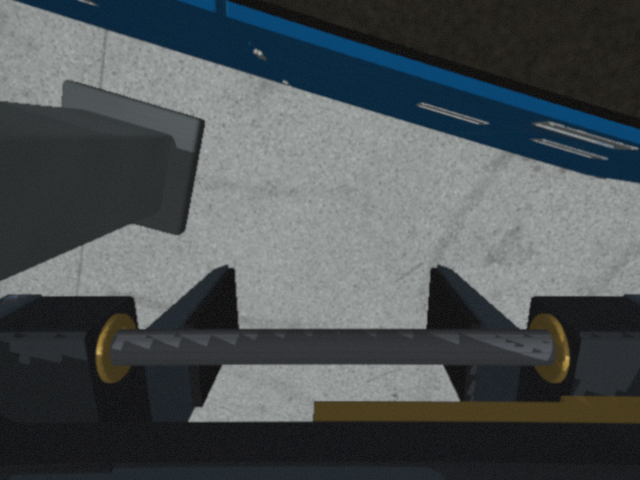

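All keys are needed in every row, so the moves were refused and the wrist view only shows the floor at the start pose. Resending.

Request:
send_rows([
  {"tx": 0,"ty": 0,"tz": 0,"rx": 0,"ry": 0,"rz": -0.277,"gripper": -1},
  {"tx": 0,"ty": 0,"tz": 0,"rx": 0,"ry": 0,"rz": -0.277,"gripper": -1},
  {"tx": 0,"ty": 0,"tz": 0,"rx": 0,"ry": 0,"rz": -0.277,"gripper": -1},
  {"tx": 0,"ty": 0,"tz": 0,"rx": 0,"ry": 0,"rz": -0.277,"gripper": -1},
  {"tx": 0,"ty": 0,"tz": 0,"rx": 0,"ry": 0,"rz": -0.277,"gripper": -1},
  {"tx": 0,"ty": 0,"tz": 0,"rx": 0,"ry": 0,"rz": -0.277,"gripper": -1},
  {"tx": 0,"ty": 0,"tz": 0,"rx": 0,"ry": 0,"rz": -0.277,"gripper": -1},
  {"tx": 0,"ty": 0,"tz": 0,"rx": 0,"ry": 0,"rz": -0.277,"gripper": -1},
  {"tx": 0.1,"ty": 0.06,"tz": 0,"rx": 0,"ry": 0,"rz": 0,"gripper": -1},
  {"tx": 0.1,"ty": 0.06,"tz": 0,"rx": 0,"ry": 0,"rz": 0,"gripper": -1},
  {"tx": 0.1,"ty": 0.06,"tz": 0,"rx": 0,"ry": 0,"rz": 0,"gripper": -1},
  {"tx": 0.1,"ty": 0.06,"tz": 0,"rx": 0,"ry": 0,"rz": 0,"gripper": -1},
])

```text
time_s: 1.7
ee_pos: [303.6, -369.4, 213.9]
ee_rot: [180.0, 0.0, 82.3]
force: [0.8, -0.8, -0.3]
gripper_width: 91.2
gripper_force: 0.0
```

Request:
send_rows([
  {"tx": 0.1,"ty": 0.04,"tz": -0.02,"rx": 0,"ry": 0,"rz": 0,"gripper": -1},
  {"tx": 0.1,"ty": 0.04,"tz": -0.02,"rx": 0,"ry": 0,"rz": 0,"gripper": -1},
  {"tx": 0.1,"ty": 0.02,"tz": -0.02,"rx": 0,"ry": 0,"rz": 0,"gripper": -1},
  {"tx": 0.1,"ty": 0,"tz": -0.02,"rx": 0,"ry": 0,"rz": 0,"gripper": -1},
  {"tx": 0.1,"ty": 0,"tz": -0.02,"rx": 0,"ry": 0,"rz": 0,"gripper": -1},
  {"tx": 0.1,"ty": 0,"tz": -0.02,"rx": 0,"ry": 0,"rz": 0,"gripper": -1},
  {"tx": 0.1,"ty": 0,"tz": 0,"rx": 0,"ry": 0,"rz": 0,"gripper": -1},
  {"tx": 0.1,"ty": 0,"tz": 0,"rx": 0,"ry": 0,"rz": 0,"gripper": -1},
  {"tx": 0.1,"ty": 0,"tz": 0,"rx": 0,"ry": 0,"rz": 0,"gripper": -1},
  {"tx": 0,"ty": 0,"tz": 0,"rx": 0,"ry": 0,"rz": 0,"gripper": -1},
  {"tx": 0,"ty": 0,"tz": 0,"rx": 0,"ry": 0,"rz": 0,"gripper": -1},
])

```text
time_s: 3.08
ee_pos: [412.0, 68.1, 273.8]
ee_rot: [-180.0, 0.1, 82.4]
force: [-0.6, -1.6, 0.6]
gripper_width: 90.9
gripper_force: 0.0
```

```bash
python3 -c "
from h import *
s=env.state();print(s['time_s'],s['ee_pos'],s['ee_rot'],s['qpos'])
f=grab('wrist','w2.png')
for n,P in dict(die=(437.3,234.7,36),puck=(434,128.6,9),tray=(605,230,2)).items(): print(n,proj(f,[P]))"
```

```text
3.075 [412.00100362  68.05791259 273.76329373] [-1.79978098e+02  5.11871219e-02  8.23745128e+01] [ 7.83679782e+00  1.76305621e+00  1.01815000e+02 -4.47393711e-02
  7.64567036e+01  1.54727851e+01]
die [[334.50344242  32.09232332]]
puck [[344.12369111 145.95653838]]
tray [[497.97753281  20.2801313 ]]
```

View pics/w2.png

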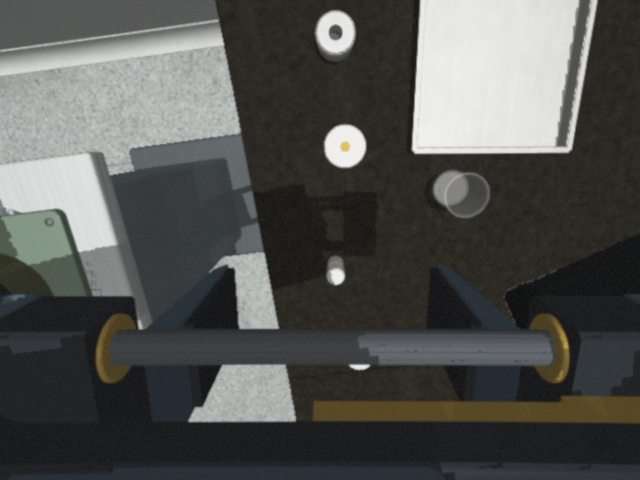

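View agrees with the predictions: die top at (335,33), puck at (345,146). The tray (416–595) is nearly aligned with the image and the beaker is at (460,192). Next is a higher look over the whole tray.

Request:
send_rows([
  {"tx": 0.07,"ty": 0.08,"tz": -0.033,"rx": 0,"ry": 0,"rz": 0,"gripper": -1},
  {"tx": 0.07,"ty": 0.08,"tz": -0.033,"rx": 0,"ry": 0,"rz": 0,"gripper": -1},
  {"tx": 0.07,"ty": 0.08,"tz": -0.033,"rx": 0,"ry": 0,"rz": 0,"gripper": -1},
  {"tx": 0.07,"ty": 0.08,"tz": -0.033,"rx": 0,"ry": 0,"rz": 0,"gripper": -1},
  {"tx": 0,"ty": 0,"tz": 0,"rx": 0,"ry": 0,"rz": 0,"gripper": -1},
  {"tx": 0,"ty": 0,"tz": 0,"rx": 0,"ry": 0,"rz": 0,"gripper": -1},
])

```text
time_s: 3.88
ee_pos: [589.2, 184.1, 339.3]
ee_rot: [-179.9, 0.1, 82.2]
force: [-0.6, -0.2, -0.6]
gripper_width: 91.0
gripper_force: 0.0
```

```bash
python3 -c "
from h import *
s=env.state();print(s['time_s'],s['ee_pos'],s['ee_rot'])
f=grab('wrist','w3.png')"
```

```text
3.875 [589.21958255 184.12774691 339.26703079] [-1.79907111e+02  7.12922270e-02  8.22273931e+01]
```

View pics/w3.png

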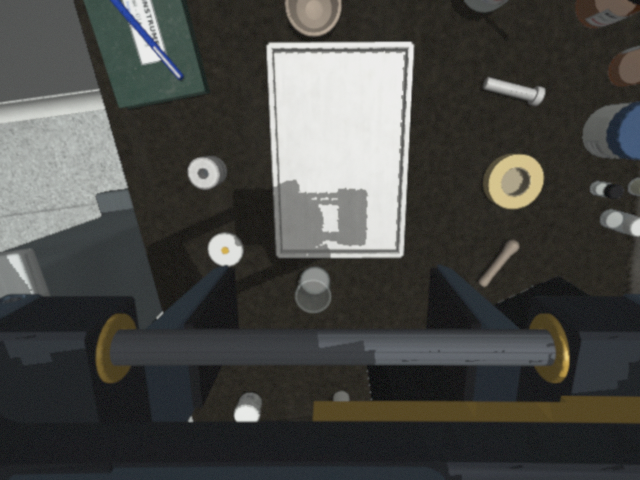

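The whole tray is visible with rim corners about (267,44), (412,42), (404,257), (277,258). Die is at (205,172), puck at (225,250), mortar at (313,10) and beaker at (314,290).

```bash
cat > b.py <<'E'
from h import *
f=load('w3.npz');t=load('top0.npz')
g=cv2.cvtColor(f['frame'],cv2.COLOR_RGB2GRAY)
m=(g>90).astype(np.uint8);m[:38]=0;m[264:]=0;m[:,:255]=0;m[:,425:]=0
k=max(cv2.findContours(m,0,1)[0],key=cv2.contourArea).reshape(-1,2).astype(float)
x,y=k.T
def fit(sel): 
    v=cv2.fitLine(k[sel].astype(np.float32),cv2.DIST_HUBER,0,.01,.01).ravel();return np.cross([v[2],v[3],1],[v[2]+v[0],v[3]+v[1],1])
my=(y>65)&(y<240);mx=(x>290)&(x<390)
L=fit(my&(x<300));Rr=fit(my&(x>380));T=fit(mx&(y<80));B=fit(mx&(y>220))
c=np.array([(lambda p:p[:2]/p[2])(np.cross(a,b)) for a,b in((L,T),(T,Rr),(Rr,B),(B,L))]);print(c.round(1).tolist())
for z in(20,0):
    P=onz(f,c,z);print(z,P.round(1).tolist(),'sides',np.linalg.norm(P-np.roll(P,-1,0),axis=1).round(1),'c',P.mean(0).round(1))
print('top px of corners z20',proj(t,onz(f,c,20)).round(1).tolist())
d=P=onz(f,c,20);a=(P[0]-P[3])+(P[1]-P[2]);print('yaw',np.degrees(np.arctan2(-a[0],a[1])))
w2=load('w2.npz')
for n,a,b,cc,z in[('die',(205,172),(335,33),22,36),('puck',(225,250),(345,146),22,9)]:
    q=[]
    for F,p in((f,a),(w2,b)):
        G=cv2.cvtColor(F['frame'],cv2.COLOR_RGB2GRAY);mm=np.zeros_like(G);sl=np.s_[max(0,p[1]-cc):p[1]+cc,p[0]-cc:p[0]+cc];mm[sl]=G[sl]>170
        kk=max(cv2.findContours(mm,0,1)[0],key=cv2.contourArea);e=cv2.fitEllipse(kk);q.append(e[0]);print(n,e,onz(F,[e[0]],z))
    print(tri(f,q[0],w2,q[1]))
E
python3 b.py
```

```text
[[265.2, 42.7], [413.8, 40.6], [403.1, 257.0], [276.6, 257.0]]
20 [[537.1, 368.8, 20.0], [706.3, 347.6, 20.0], [672.0, 89.2, 20.0], [504.5, 112.2, 20.0]] sides [170.5 260.6 169.  258.7] c [605.  229.5  20. ]
0 [[534.6, 373.3, 0.0], [710.7, 351.2, 0.0], [674.9, 82.3, 0.0], [500.6, 106.2, 0.0]] sides [177.5 271.2 175.9 269.2] c [605.2 228.2   0. ]
top px of corners z20 [[187.5, 266.0], [197.2, 199.1], [299.3, 210.6], [290.8, 277.5]]
yaw -7.40712092733179
die ((203.08741760253906, 172.6931915283203), (27.23830223083496, 29.88861846923828), 129.3357696533203) [[438.21854767 235.12218938  36.        ]]
die ((335.1396484375, 31.6813907623291), (36.57118606567383, 41.031394958496094), 179.04164123535156) [[437.94569853 234.96448791  36.        ]]
(array([437.98008546, 235.1006965 ,  35.33114928]), np.float64(0.032302802408672796))
puck ((224.4491729736328, 249.5076141357422), (29.18256187438965, 33.049285888671875), 126.12251281738281) [[434.26369792 129.04984357   9.        ]]
puck ((344.73590087890625, 145.60423278808594), (40.0708122253418, 41.603126525878906), 11.71704387664795) [[434.71226974 128.88142707   9.        ]]
(array([434.59097509, 129.06577671,   9.68965196]), np.float64(0.381702988331405))
```

Heights check out (die top 35.3, puck top about 9.7). Tray centre is (605, 229.5), yaw ≈ -7.5°. Now the die.

```bash
cat > d.py <<'E'
import sys
from h import *
s=env.state();T=pose(s);p=np.array([float(v) for v in sys.argv[1:4]])
d=T[:3,:3].T@(p-T[:3,3]);print('t',s['time_s'].__round__(2),'ee',s['ee_pos'].round(1),s['ee_rot'].round(2),'units total',(d/500).round(4),'rows>=',np.ceil(np.linalg.norm(d)/58),'w',round(s['gripper_width'],1),'F',s['force'].round(1))
E
python3 d.py 438 235 100
```

```text
t 3.92 ee [588.8 184.1 339.6] [-1.7993e+02  6.0000e-02  8.2230e+01] units total [ 0.0605 -0.312   0.4795] rows>= 5.0 w 91.2 F [ 0.2 -0.8  0.3]
```

Request:
send_rows([
  {"tx": 0.012,"ty": -0.0626,"tz": 0.0956,"rx": 0,"ry": 0,"rz": 0,"gripper": -1},
  {"tx": 0.012,"ty": -0.0626,"tz": 0.0956,"rx": 0,"ry": 0,"rz": 0,"gripper": -1},
  {"tx": 0.012,"ty": -0.0626,"tz": 0.0956,"rx": 0,"ry": 0,"rz": 0,"gripper": -1},
  {"tx": 0.012,"ty": -0.0626,"tz": 0.0956,"rx": 0,"ry": 0,"rz": 0,"gripper": -1},
  {"tx": 0.012,"ty": -0.0626,"tz": 0.0956,"rx": 0,"ry": 0,"rz": 0,"gripper": -1},
  {"tx": 0,"ty": 0,"tz": 0,"rx": 0,"ry": 0,"rz": 0,"gripper": -1},
  {"tx": 0,"ty": 0,"tz": 0,"rx": 0,"ry": 0,"rz": 0,"gripper": -1},
])

```text
time_s: 4.8
ee_pos: [439.3, 236.2, 102.3]
ee_rot: [179.9, -0.1, 82.3]
force: [0.3, -0.4, -0.2]
gripper_width: 91.1
gripper_force: 0.0
```

```bash
python3 d.py 438 235 4
```

```text
t 4.8 ee [439.3 236.2 102.3] [ 1.7985e+02 -8.0000e-02  8.2300e+01] units total [-0.0029 -0.0027  0.1965] rows>= 2.0 w 91.1 F [ 0.3 -0.4 -0.2]
```

Request:
send_rows([
  {"tx": -0.0029,"ty": -0.0027,"tz": 0.06,"rx": 0,"ry": 0,"rz": 0,"gripper": -1},
  {"tx": 0,"ty": 0,"tz": 0.06,"rx": 0,"ry": 0,"rz": 0,"gripper": -1},
  {"tx": 0,"ty": 0,"tz": 0.05,"rx": 0,"ry": 0,"rz": 0,"gripper": -1},
  {"tx": 0,"ty": 0,"tz": 0.025,"rx": 0,"ry": 0,"rz": 0,"gripper": -1},
  {"tx": 0,"ty": 0,"tz": 0,"rx": 0,"ry": 0,"rz": 0,"gripper": -1},
  {"tx": 0,"ty": 0,"tz": 0,"rx": 0,"ry": 0,"rz": 0,"gripper": 1},
  {"tx": 0,"ty": 0,"tz": 0,"rx": 0,"ry": 0,"rz": 0,"gripper": 1},
  {"tx": 0,"ty": 0,"tz": 0,"rx": 0,"ry": 0,"rz": 0,"gripper": 1},
  {"tx": 0,"ty": 0,"tz": 0,"rx": 0,"ry": 0,"rz": 0,"gripper": 1},
  {"tx": 0,"ty": 0,"tz": 0,"rx": 0,"ry": 0,"rz": 0,"gripper": 1},
  {"tx": 0,"ty": 0,"tz": 0,"rx": 0,"ry": 0,"rz": 0,"gripper": 1},
  {"tx": 0,"ty": 0,"tz": 0,"rx": 0,"ry": 0,"rz": 0,"gripper": 1},
], grip_force=30)

```text
time_s: 6.3
ee_pos: [437.0, 235.2, 3.4]
ee_rot: [180.0, 0.0, 82.3]
force: [1.1, -0.2, 0.2]
gripper_width: 37.4
gripper_force: 30.0
```

```bash
python3 d.py 605 229.5 80
```

```text
t 6.3 ee [437.  235.2   3.4] [179.99   0.    82.35] units total [ 0.0335  0.3346 -0.1531] rows>= 4.0 w 37.4 F [ 1.1 -0.2  0.2]
```

Request:
send_rows([
  {"tx": 0,"ty": 0,"tz": -0.07,"rx": 0,"ry": 0,"rz": 0,"gripper": 1},
  {"tx": 0,"ty": 0,"tz": -0.083,"rx": 0,"ry": 0,"rz": 0,"gripper": 1},
  {"tx": 0.0085,"ty": 0.084,"tz": 0,"rx": 0,"ry": 0,"rz": 0,"gripper": 1},
  {"tx": 0.0085,"ty": 0.084,"tz": 0,"rx": 0,"ry": 0,"rz": 0,"gripper": 1},
  {"tx": 0.0085,"ty": 0.084,"tz": 0,"rx": 0,"ry": 0,"rz": 0,"gripper": 1},
  {"tx": 0.0085,"ty": 0.083,"tz": 0,"rx": 0,"ry": 0,"rz": 0,"gripper": 1},
  {"tx": 0,"ty": 0,"tz": 0,"rx": 0,"ry": 0,"rz": 0,"gripper": 1},
  {"tx": 0,"ty": 0,"tz": 0,"rx": 0,"ry": 0,"rz": 0,"gripper": 1},
])

```text
time_s: 7.3
ee_pos: [603.6, 229.2, 78.3]
ee_rot: [-179.8, 0.1, 82.3]
force: [0.3, -0.8, -4.7]
gripper_width: 37.2
gripper_force: 30.0
```

```bash
python3 d.py 605 229.5 6
```

```text
t 7.3 ee [603.6 229.2  78.3] [-1.7978e+02  1.0000e-01  8.2330e+01] units total [0.0013 0.0033 0.1447] rows>= 2.0 w 37.2 F [ 0.3 -0.8 -4.7]
```

Request:
send_rows([
  {"tx": 0.0013,"ty": 0.0033,"tz": 0.06,"rx": 0,"ry": 0,"rz": 0,"gripper": 1},
  {"tx": 0,"ty": 0,"tz": 0.055,"rx": 0,"ry": 0,"rz": 0,"gripper": 1},
  {"tx": 0,"ty": 0,"tz": 0.02,"rx": 0,"ry": 0,"rz": 0,"gripper": 1},
  {"tx": 0,"ty": 0,"tz": 0.008,"rx": 0,"ry": 0,"rz": 0,"gripper": 1},
  {"tx": 0,"ty": 0,"tz": 0,"rx": 0,"ry": 0,"rz": 0,"gripper": 1},
  {"tx": 0,"ty": 0,"tz": 0,"rx": 0,"ry": 0,"rz": 0,"gripper": 1},
])

```text
time_s: 8.05
ee_pos: [607.5, 230.4, 9.5]
ee_rot: [179.9, -0.0, 82.3]
force: [-0.6, 0.5, -3.9]
gripper_width: 37.1
gripper_force: 30.0
```

```bash
python3 d.py 605 229.5 6
```

```text
t 8.05 ee [607.5 230.4   9.5] [ 1.799e+02 -5.000e-02  8.234e+01] units total [-0.0024 -0.0048  0.0071] rows>= 1.0 w 37.1 F [-0.6  0.5 -3.9]
```

Request:
send_rows([
  {"tx": -0.0015,"ty": -0.003,"tz": 0.004,"rx": 0,"ry": 0,"rz": 0,"gripper": 1},
  {"tx": 0,"ty": 0,"tz": 0.002,"rx": 0,"ry": 0,"rz": 0,"gripper": 1},
  {"tx": 0,"ty": 0,"tz": 0,"rx": 0,"ry": 0,"rz": 0,"gripper": 1},
  {"tx": 0,"ty": 0,"tz": 0,"rx": 0,"ry": 0,"rz": 0,"gripper": 1},
])

```text
time_s: 8.55
ee_pos: [605.4, 229.6, 5.4]
ee_rot: [180.0, 0.0, 82.3]
force: [0.5, -0.4, -4.4]
gripper_width: 37.3
gripper_force: 30.0
```

Request:
send_rows([
  {"tx": 0,"ty": 0,"tz": 0.002,"rx": 0,"ry": 0,"rz": 0,"gripper": 1},
  {"tx": 0,"ty": 0,"tz": 0,"rx": 0,"ry": 0,"rz": 0,"gripper": 1},
  {"tx": 0,"ty": 0,"tz": 0,"rx": 0,"ry": 0,"rz": 0,"gripper": 1},
])

```text
time_s: 8.93
ee_pos: [605.5, 229.6, 5.2]
ee_rot: [180.0, -0.0, 82.3]
force: [-3.4, -0.1, 3.7]
gripper_width: 37.6
gripper_force: 30.0
```

Touched down (the force changed sign). Release, then rise.

Request:
send_rows([
  {"tx": 0,"ty": 0,"tz": 0,"rx": 0,"ry": 0,"rz": 0,"gripper": -1},
  {"tx": 0,"ty": 0,"tz": 0,"rx": 0,"ry": 0,"rz": 0,"gripper": -1},
  {"tx": 0,"ty": 0,"tz": 0,"rx": 0,"ry": 0,"rz": 0,"gripper": -1},
  {"tx": 0,"ty": 0,"tz": 0,"rx": 0,"ry": 0,"rz": 0,"gripper": -1},
  {"tx": 0,"ty": 0,"tz": 0,"rx": 0,"ry": 0,"rz": 0,"gripper": -1},
  {"tx": 0,"ty": 0,"tz": -0.05,"rx": 0,"ry": 0,"rz": 0,"gripper": -1},
  {"tx": 0,"ty": 0,"tz": -0.1,"rx": 0,"ry": 0,"rz": 0,"gripper": -1},
  {"tx": -0.07,"ty": 0,"tz": -0.09,"rx": 0,"ry": 0,"rz": 0,"gripper": -1},
  {"tx": -0.07,"ty": 0,"tz": -0.09,"rx": 0,"ry": 0,"rz": 0,"gripper": -1},
  {"tx": 0,"ty": 0,"tz": -0.09,"rx": 0,"ry": 0,"rz": 0,"gripper": -1},
  {"tx": 0,"ty": 0,"tz": 0,"rx": 0,"ry": 0,"rz": 0,"gripper": -1},
  {"tx": 0,"ty": 0,"tz": 0,"rx": 0,"ry": 0,"rz": 0,"gripper": -1},
])

```text
time_s: 10.42
ee_pos: [595.4, 160.1, 213.8]
ee_rot: [-179.9, 0.0, 82.3]
force: [0.8, -0.6, -0.9]
gripper_width: 91.1
gripper_force: 0.0
```

```bash
python3 -c "
from h import *
f=grab('wrist','w4.png')
print(proj(f,[(605,229.5,38),(434.6,129,9)]))"; python3 d.py 434.6 129 60
```

```text
[[331.84228668 140.81761835]
 [180.52096178 263.42898302]]
t 10.47 ee [595.1 160.2 213. ] [-1.7986e+02  6.0000e-02  8.2350e+01] units total [-0.1041 -0.3091  0.3068] rows>= 4.0 w 90.9 F [-0.5 -0.6 -0.7]
```

View pics/w4.png

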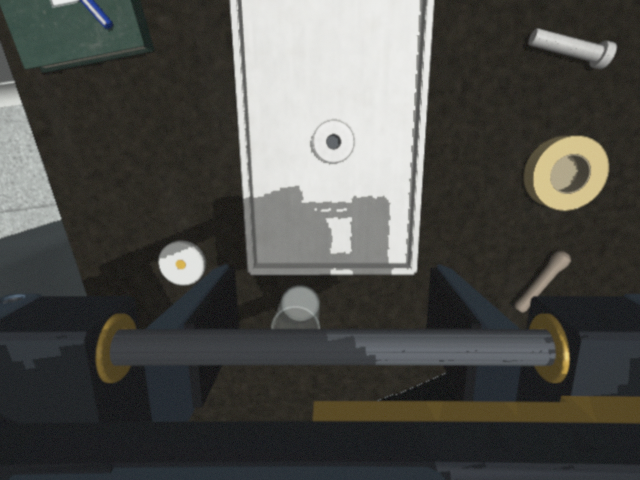

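The die stands upright centred in the tray (hole at (333,142), predicted (332,141)). The puck's crystal at (181,264) matches its estimate too. Now the puck.

Request:
send_rows([
  {"tx": -0.02,"ty": -0.077,"tz": 0.05,"rx": 0,"ry": 0,"rz": 0,"gripper": -1},
  {"tx": -0.02,"ty": -0.077,"tz": 0.06,"rx": 0,"ry": 0,"rz": 0,"gripper": -1},
  {"tx": -0.03,"ty": -0.077,"tz": 0.065,"rx": 0,"ry": 0,"rz": 0,"gripper": -1},
  {"tx": -0.034,"ty": -0.078,"tz": 0.065,"rx": 0,"ry": 0,"rz": 0,"gripper": -1},
  {"tx": 0,"ty": 0,"tz": 0.066,"rx": 0,"ry": 0,"rz": 0,"gripper": -1},
  {"tx": 0,"ty": 0,"tz": 0,"rx": 0,"ry": 0,"rz": 0,"gripper": -1},
  {"tx": 0,"ty": 0,"tz": 0,"rx": 0,"ry": 0,"rz": 0,"gripper": -1},
])

```text
time_s: 11.35
ee_pos: [436.8, 129.6, 61.7]
ee_rot: [180.0, -0.0, 82.4]
force: [-0.2, 0.3, 0.3]
gripper_width: 91.0
gripper_force: 0.0
```

```bash
python3 d.py 434.6 129 1.5
```

```text
t 11.35 ee [436.8 129.6  61.7] [ 1.7997e+02 -1.0000e-02  8.2350e+01] units total [-0.0018 -0.0042  0.1204] rows>= 2.0 w 91.0 F [-0.2  0.3  0.3]
```

Request:
send_rows([
  {"tx": -0.0018,"ty": -0.0035,"tz": 0.06,"rx": 0,"ry": 0,"rz": 0,"gripper": -1},
  {"tx": 0,"ty": 0,"tz": 0.04,"rx": 0,"ry": 0,"rz": 0,"gripper": -1},
  {"tx": 0,"ty": 0,"tz": 0.016,"rx": 0,"ry": 0,"rz": 0,"gripper": -1},
  {"tx": 0,"ty": 0,"tz": 0,"rx": 0,"ry": 0,"rz": 0,"gripper": -1},
  {"tx": 0,"ty": 0,"tz": 0,"rx": 0,"ry": 0,"rz": 0,"gripper": -1},
])

```text
time_s: 11.98
ee_pos: [435.0, 128.9, 4.3]
ee_rot: [179.9, -0.0, 82.3]
force: [-0.5, -0.5, -0.1]
gripper_width: 91.1
gripper_force: 0.0
```

Request:
send_rows([
  {"tx": 0,"ty": 0,"tz": 0.005,"rx": 0,"ry": 0,"rz": 0,"gripper": -1},
  {"tx": 0,"ty": 0,"tz": 0,"rx": 0,"ry": 0,"rz": 0,"gripper": -1},
  {"tx": 0,"ty": 0,"tz": 0,"rx": 0,"ry": 0,"rz": 0,"gripper": 1},
  {"tx": 0,"ty": 0,"tz": 0,"rx": 0,"ry": 0,"rz": 0,"gripper": 1},
  {"tx": 0,"ty": 0,"tz": 0,"rx": 0,"ry": 0,"rz": 0,"gripper": 1},
  {"tx": 0,"ty": 0,"tz": 0,"rx": 0,"ry": 0,"rz": 0,"gripper": 1},
  {"tx": 0,"ty": 0,"tz": 0,"rx": 0,"ry": 0,"rz": 0,"gripper": 1},
  {"tx": 0,"ty": 0,"tz": 0,"rx": 0,"ry": 0,"rz": 0,"gripper": 1},
  {"tx": 0,"ty": 0,"tz": 0,"rx": 0,"ry": 0,"rz": 0,"gripper": 1},
], grip_force=25)

```text
time_s: 13.1
ee_pos: [434.0, 128.6, 0.9]
ee_rot: [-180.0, 0.0, 82.3]
force: [-0.8, -0.2, -0.0]
gripper_width: 45.0
gripper_force: 25.0
```

```bash
python3 d.py 605.7 229.2 110
```

```text
t 13.1 ee [434.  128.6   0.9] [-1.800e+02  1.000e-02  8.234e+01] units total [ 0.2452  0.3135 -0.2182] rows>= 4.0 w 45.0 F [-0.8 -0.2 -0. ]
```

Request:
send_rows([
  {"tx": 0,"ty": 0,"tz": -0.04,"rx": 0,"ry": 0,"rz": 0,"gripper": 1},
  {"tx": 0,"ty": 0,"tz": -0.09,"rx": 0,"ry": 0,"rz": 0,"gripper": 1},
  {"tx": 0,"ty": 0,"tz": -0.088,"rx": 0,"ry": 0,"rz": 0,"gripper": 1},
  {"tx": 0.061,"ty": 0.078,"tz": 0,"rx": 0,"ry": 0,"rz": 0,"gripper": 1},
  {"tx": 0.061,"ty": 0.078,"tz": 0,"rx": 0,"ry": 0,"rz": 0,"gripper": 1},
  {"tx": 0.061,"ty": 0.078,"tz": 0,"rx": 0,"ry": 0,"rz": 0,"gripper": 1},
  {"tx": 0.061,"ty": 0.078,"tz": 0,"rx": 0,"ry": 0,"rz": 0,"gripper": 1},
  {"tx": 0,"ty": 0,"tz": 0,"rx": 0,"ry": 0,"rz": 0,"gripper": 1},
  {"tx": 0,"ty": 0,"tz": 0,"rx": 0,"ry": 0,"rz": 0,"gripper": 1},
  {"tx": 0,"ty": 0,"tz": 0,"rx": 0,"ry": 0,"rz": 0,"gripper": 1},
])

```text
time_s: 14.35
ee_pos: [603.7, 228.0, 109.8]
ee_rot: [-179.9, 0.0, 82.3]
force: [-0.2, 0.3, -0.6]
gripper_width: 44.8
gripper_force: 25.0
```

```bash
python3 d.py 605.7 229.2 39; python3 -c "
from h import *
f=grab('wrist','w5.png');cv2.imwrite('pics/w5c.png',cv2.resize(f['frame'][120:420,150:520],None,fx=2,fy=2)[:,:,::-1])"
```

```text
t 14.35 ee [603.7 228.  109.8] [-1.7993e+02  5.0000e-02  8.2330e+01] units total [0.003  0.0039 0.1416] rows>= 2.0 w 44.8 F [-0.2  0.3 -0.6]
```

View pics/w5c.png

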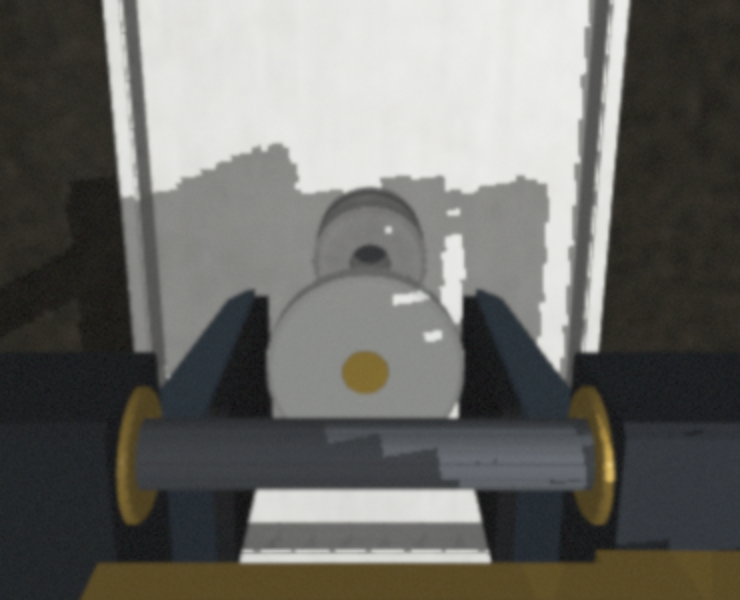

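The puck is held level, crystal up at crop (365,372), i.e. full-image pixel (332.5,306). The die is behind it with its hole at crop (370,254).

```bash
python3 -c "
from h import *
f=load('w5.npz');P=onz(f,[(332.5,306)],109.8+8)[0];print(P, 'die top hole',onz(f,[(150+185,120+127)],38))
s=env.state();print(s['ee_pos'])"
```

```text
[604.22447208 227.3465568  117.8       ] die top hole [[606.53357125 231.9413568   38.        ]]
[603.86945817 228.08149124 110.02579291]
```

Request:
send_rows([
  {"tx": 0.006,"ty": 0.004,"tz": 0.03,"rx": 0,"ry": 0,"rz": 0,"gripper": 1},
  {"tx": 0,"ty": 0,"tz": 0.05,"rx": 0,"ry": 0,"rz": 0,"gripper": 1},
  {"tx": 0,"ty": 0,"tz": 0.04,"rx": 0,"ry": 0,"rz": 0,"gripper": 1},
  {"tx": 0,"ty": 0,"tz": 0.01,"rx": 0,"ry": 0,"rz": 0,"gripper": 1},
  {"tx": 0,"ty": 0,"tz": 0,"rx": 0,"ry": 0,"rz": 0,"gripper": 1},
  {"tx": 0,"ty": 0,"tz": 0,"rx": 0,"ry": 0,"rz": 0,"gripper": 1},
])

```text
time_s: 15.15
ee_pos: [607.9, 231.6, 45.8]
ee_rot: [179.9, -0.0, 82.3]
force: [-0.6, 0.0, -1.1]
gripper_width: 45.3
gripper_force: 25.0
```

```bash
python3 d.py 606 231 39.5
```

```text
t 15.15 ee [607.9 231.6  45.8] [ 1.7991e+02 -4.0000e-02  8.2340e+01] units total [-0.0018 -0.0036  0.0126] rows>= 1.0 w 45.3 F [-0.6  0.  -1.1]
```

Request:
send_rows([
  {"tx": -0.001,"ty": -0.002,"tz": 0.008,"rx": 0,"ry": 0,"rz": 0,"gripper": 1},
  {"tx": 0,"ty": 0,"tz": 0,"rx": 0,"ry": 0,"rz": 0,"gripper": 1},
  {"tx": 0,"ty": 0,"tz": 0,"rx": 0,"ry": 0,"rz": 0,"gripper": 1},
  {"tx": 0,"ty": 0,"tz": 0,"rx": 0,"ry": 0,"rz": 0,"gripper": 1},
])

```text
time_s: 15.65
ee_pos: [606.3, 231.1, 41.0]
ee_rot: [180.0, -0.0, 82.3]
force: [0.0, 0.5, -1.9]
gripper_width: 45.0
gripper_force: 25.0
```

Request:
send_rows([
  {"tx": 0,"ty": 0,"tz": 0.002,"rx": 0,"ry": 0,"rz": 0,"gripper": 1},
  {"tx": 0,"ty": 0,"tz": 0,"rx": 0,"ry": 0,"rz": 0,"gripper": 1},
  {"tx": 0,"ty": 0,"tz": 0,"rx": 0,"ry": 0,"rz": 0,"gripper": 1},
])

```text
time_s: 16.02
ee_pos: [606.2, 231.0, 39.9]
ee_rot: [-180.0, 0.0, 82.3]
force: [-0.8, 0.3, -2.2]
gripper_width: 44.7
gripper_force: 25.0
```

Request:
send_rows([
  {"tx": 0,"ty": 0,"tz": 0.002,"rx": 0,"ry": 0,"rz": 0,"gripper": 1},
  {"tx": 0,"ty": 0,"tz": 0,"rx": 0,"ry": 0,"rz": 0,"gripper": 1},
  {"tx": 0,"ty": 0,"tz": 0,"rx": 0,"ry": 0,"rz": 0,"gripper": 1},
])

```text
time_s: 16.4
ee_pos: [606.2, 231.0, 38.9]
ee_rot: [-180.0, 0.0, 82.3]
force: [-0.9, -0.6, -1.5]
gripper_width: 44.9
gripper_force: 25.0
```

Request:
send_rows([
  {"tx": 0,"ty": 0,"tz": 0.001,"rx": 0,"ry": 0,"rz": 0,"gripper": 1},
  {"tx": 0,"ty": 0,"tz": 0,"rx": 0,"ry": 0,"rz": 0,"gripper": 1},
  {"tx": 0,"ty": 0,"tz": 0,"rx": 0,"ry": 0,"rz": 0,"gripper": 1},
])

```text
time_s: 16.77
ee_pos: [606.3, 231.1, 38.7]
ee_rot: [180.0, -0.0, 82.3]
force: [-0.8, -0.1, 0.7]
gripper_width: 44.8
gripper_force: 25.0
```

Contact. Release and rise to a viewing pose.

Request:
send_rows([
  {"tx": 0,"ty": 0,"tz": 0,"rx": 0,"ry": 0,"rz": 0,"gripper": -1},
  {"tx": 0,"ty": 0,"tz": 0,"rx": 0,"ry": 0,"rz": 0,"gripper": -1},
  {"tx": 0,"ty": 0,"tz": 0,"rx": 0,"ry": 0,"rz": 0,"gripper": -1},
  {"tx": 0,"ty": 0,"tz": 0,"rx": 0,"ry": 0,"rz": 0,"gripper": -1},
  {"tx": 0,"ty": 0,"tz": 0,"rx": 0,"ry": 0,"rz": 0,"gripper": -1},
  {"tx": 0,"ty": 0,"tz": -0.06,"rx": 0,"ry": 0,"rz": 0,"gripper": -1},
  {"tx": 0,"ty": 0,"tz": -0.1,"rx": 0,"ry": 0,"rz": 0,"gripper": -1},
  {"tx": -0.07,"ty": 0,"tz": -0.09,"rx": 0,"ry": 0,"rz": 0,"gripper": -1},
  {"tx": -0.07,"ty": 0,"tz": -0.09,"rx": 0,"ry": 0,"rz": 0,"gripper": -1},
  {"tx": 0,"ty": 0,"tz": 0,"rx": 0,"ry": 0,"rz": 0,"gripper": -1},
  {"tx": 0,"ty": 0,"tz": 0,"rx": 0,"ry": 0,"rz": 0,"gripper": -1},
])

```text
time_s: 18.15
ee_pos: [596.5, 161.7, 207.9]
ee_rot: [-180.0, -0.0, 82.3]
force: [0.4, -0.1, -0.1]
gripper_width: 91.7
gripper_force: 0.0
```

```bash
python3 -c "
from h import *
f=grab('wrist','w6.png');cv2.imwrite('pics/w6c.png',cv2.resize(f['frame'][60:285,200:500],None,fx=2.5,fy=2.5)[:,:,::-1])
print('px',proj(f,[(606,230.5,47)]))"; python3 d.py 440 60 210
```

```text
px [[331.74467433 141.93540587]]
t 18.2 ee [596.2 162.  207.1] [-1.7987e+02  4.0000e-02  8.2350e+01] units total [-0.2437 -0.2825 -0.0051] rows>= 4.0 w 91.3 F [-0.3  0.1 -0.9]
```

View pics/w6c.png

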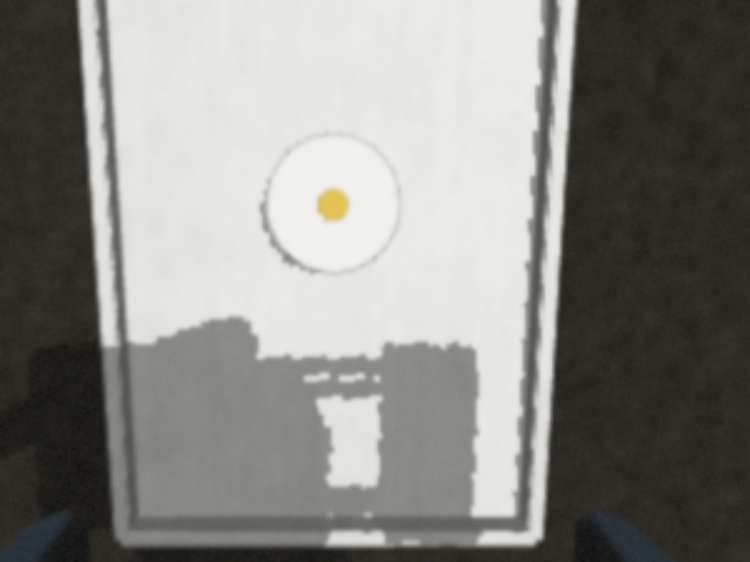

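Crystal at crop (333,205), i.e. full-image (333,142), against a predicted (331.7,141.9): the puck sits centred on the die. Next, the pot.

Request:
send_rows([
  {"tx": -0.095,"ty": -0.045,"tz": 0,"rx": 0,"ry": 0,"rz": 0,"gripper": -1},
  {"tx": -0.095,"ty": -0.045,"tz": 0,"rx": 0,"ry": 0,"rz": 0,"gripper": -1},
  {"tx": -0.095,"ty": -0.045,"tz": 0,"rx": 0,"ry": 0,"rz": 0,"gripper": -1},
  {"tx": -0.095,"ty": -0.045,"tz": 0,"rx": 0,"ry": 0,"rz": 0,"gripper": -1},
  {"tx": -0.095,"ty": -0.045,"tz": 0,"rx": 0,"ry": 0,"rz": 0,"gripper": -1},
  {"tx": -0.095,"ty": -0.03,"tz": 0,"rx": 0,"ry": 0,"rz": 0,"gripper": -1},
  {"tx": -0.095,"ty": -0.01,"tz": 0,"rx": 0,"ry": 0,"rz": 0,"gripper": -1},
  {"tx": 0,"ty": 0,"tz": 0,"rx": 0,"ry": 0,"rz": 0,"gripper": -1},
  {"tx": 0,"ty": 0,"tz": 0,"rx": 0,"ry": 0,"rz": 0,"gripper": -1},
])

```text
time_s: 19.32
ee_pos: [421.1, -149.4, 207.4]
ee_rot: [-179.9, -0.1, 82.4]
force: [0.6, 0.8, -0.1]
gripper_width: 91.2
gripper_force: 0.0
```

```bash
cat > p.py <<'E'
from h import *
f=grab('wrist','w7.png');t=load('top0.npz')
c=proj(f,[(420.3,-117.5,34)])[0].round().astype(int);print(c)
g=cv2.cvtColor(f['frame'],cv2.COLOR_RGB2GRAY);m=np.zeros_like(g);r=45;sl=np.s_[max(0,c[1]-r):c[1]+r,c[0]-r:c[0]+r];m[sl]=g[sl]>180
k=max(cv2.findContours(m,0,1)[0],key=cv2.contourArea);e=cv2.fitEllipse(k);print(e,onz(f,[e[0]],34))
print(tri(f,e[0],t,(386,310.5)))
E
python3 p.py; python3 d.py 420.3 -117.5 60
```

```text
[326 186]
((327.0480041503906, 185.49032592773438), (39.47037124633789, 39.97798156738281), 166.79312133789062) [[ 421.13592634 -117.22100564   34.        ]]
(array([ 420.16168991, -121.36928732,    2.7131823 ]), np.float64(0.5336557976132442))
t 19.38 ee [ 421.3 -149.1  207.6] [-1.799e+02 -5.000e-02  8.241e+01] units total [ 0.0621 -0.0098  0.2952] rows>= 3.0 w 91.0 F [ 0.  -0.2 -0.2]
```

Request:
send_rows([
  {"tx": 0.03,"ty": -0.004,"tz": 0.09,"rx": 0,"ry": 0,"rz": 0,"gripper": -1},
  {"tx": 0.033,"ty": -0.005,"tz": 0.09,"rx": 0,"ry": 0,"rz": 0,"gripper": -1},
  {"tx": 0,"ty": 0,"tz": 0.09,"rx": 0,"ry": 0,"rz": 0,"gripper": -1},
  {"tx": 0,"ty": 0,"tz": 0.06,"rx": 0,"ry": 0,"rz": 0,"gripper": -1},
  {"tx": 0,"ty": 0,"tz": 0.04,"rx": 0,"ry": 0,"rz": 0,"gripper": -1},
  {"tx": 0,"ty": 0,"tz": 0.02,"rx": 0,"ry": 0,"rz": 0,"gripper": -1},
  {"tx": 0,"ty": 0,"tz": 0,"rx": 0,"ry": 0,"rz": 0,"gripper": -1},
  {"tx": 0,"ty": 0,"tz": 0,"rx": 0,"ry": 0,"rz": 0,"gripper": -1},
])

```text
time_s: 20.38
ee_pos: [421.7, -118.3, 14.1]
ee_rot: [179.9, 0.0, 82.4]
force: [-0.1, -0.4, -0.6]
gripper_width: 91.1
gripper_force: 0.0
```

```bash
python3 d.py 421 -117.3 8
```

```text
t 20.38 ee [ 421.7 -118.3   14.1] [1.7991e+02 2.0000e-02 8.2370e+01] units total [ 0.0018 -0.0018  0.0122] rows>= 1.0 w 91.1 F [-0.1 -0.4 -0.6]
```

Request:
send_rows([
  {"tx": 0.002,"ty": -0.001,"tz": 0.009,"rx": 0,"ry": 0,"rz": 0,"gripper": -1},
  {"tx": 0,"ty": 0,"tz": 0,"rx": 0,"ry": 0,"rz": 0,"gripper": -1},
  {"tx": 0,"ty": 0,"tz": 0,"rx": 0,"ry": 0,"rz": 0,"gripper": 1},
  {"tx": 0,"ty": 0,"tz": 0,"rx": 0,"ry": 0,"rz": 0,"gripper": 1},
  {"tx": 0,"ty": 0,"tz": 0,"rx": 0,"ry": 0,"rz": 0,"gripper": 1},
  {"tx": 0,"ty": 0,"tz": 0,"rx": 0,"ry": 0,"rz": 0,"gripper": 1},
  {"tx": 0,"ty": 0,"tz": 0,"rx": 0,"ry": 0,"rz": 0,"gripper": 1},
  {"tx": 0,"ty": 0,"tz": 0,"rx": 0,"ry": 0,"rz": 0,"gripper": 1},
  {"tx": 0,"ty": 0,"tz": 0,"rx": 0,"ry": 0,"rz": 0,"gripper": 1},
  {"tx": 0,"ty": 0,"tz": 0,"rx": 0,"ry": 0,"rz": 0,"gripper": 1},
], grip_force=10)

```text
time_s: 21.62
ee_pos: [420.6, -117.3, 8.9]
ee_rot: [180.0, 0.0, 82.3]
force: [0.3, -0.2, 0.3]
gripper_width: 36.8
gripper_force: 10.0
```

```bash
python3 -c "
import numpy as np
a=np.radians(-7.5);u=np.array([-np.sin(a),np.cos(a)]);c=np.array([605,229.5]);print('pot',c+61.5*u,'drop',c-61.5*u)"; python3 d.py 613 290.5 160
```

```text
pot [613.02736082 290.47385897] drop [596.97263918 168.52614103]
t 21.62 ee [ 420.6 -117.3    8.9] [1.800e+02 1.000e-02 8.234e+01] units total [ 0.8596  0.2726 -0.3022] rows>= 9.0 w 36.8 F [ 0.3 -0.2  0.3]
```

Request:
send_rows([
  {"tx": 0,"ty": 0,"tz": -0.1,"rx": 0,"ry": 0,"rz": 0,"gripper": 1},
  {"tx": 0,"ty": 0,"tz": -0.1,"rx": 0,"ry": 0,"rz": 0,"gripper": 1},
  {"tx": 0,"ty": 0,"tz": -0.102,"rx": 0,"ry": 0,"rz": 0,"gripper": 1},
  {"tx": 0.1,"ty": 0,"tz": 0,"rx": 0,"ry": 0,"rz": 0,"gripper": 1},
  {"tx": 0.1,"ty": 0,"tz": 0,"rx": 0,"ry": 0,"rz": 0,"gripper": 1},
  {"tx": 0.1,"ty": 0,"tz": 0,"rx": 0,"ry": 0,"rz": 0,"gripper": 1},
  {"tx": 0.1,"ty": 0.045,"tz": 0,"rx": 0,"ry": 0,"rz": 0,"gripper": 1},
  {"tx": 0.1,"ty": 0.045,"tz": 0,"rx": 0,"ry": 0,"rz": 0,"gripper": 1},
  {"tx": 0.1,"ty": 0.045,"tz": 0,"rx": 0,"ry": 0,"rz": 0,"gripper": 1},
  {"tx": 0.1,"ty": 0.045,"tz": 0,"rx": 0,"ry": 0,"rz": 0,"gripper": 1},
  {"tx": 0.1,"ty": 0.045,"tz": 0,"rx": 0,"ry": 0,"rz": 0,"gripper": 1},
  {"tx": 0.06,"ty": 0.045,"tz": 0,"rx": 0,"ry": 0,"rz": 0,"gripper": 1},
])

```text
time_s: 23.12
ee_pos: [612.2, 293.3, 159.2]
ee_rot: [-180.0, 0.0, 82.4]
force: [0.4, -0.1, 0.2]
gripper_width: 37.1
gripper_force: 10.0
```

```bash
python3 d.py 613 290.5 11
```

```text
t 23.12 ee [612.2 293.3 159.2] [-179.97    0.     82.45] units total [-0.0053  0.0024  0.2965] rows>= 3.0 w 37.1 F [ 0.4 -0.1  0.2]
```

Request:
send_rows([
  {"tx": 0,"ty": 0.001,"tz": 0.09,"rx": 0,"ry": 0,"rz": 0,"gripper": 1},
  {"tx": 0,"ty": 0,"tz": 0.09,"rx": 0,"ry": 0,"rz": 0,"gripper": 1},
  {"tx": 0,"ty": 0,"tz": 0.07,"rx": 0,"ry": 0,"rz": 0,"gripper": 1},
  {"tx": 0,"ty": 0,"tz": 0.03,"rx": 0,"ry": 0,"rz": 0,"gripper": 1},
  {"tx": 0,"ty": 0,"tz": 0,"rx": 0,"ry": 0,"rz": 0,"gripper": 1},
  {"tx": 0,"ty": 0,"tz": 0,"rx": 0,"ry": 0,"rz": 0,"gripper": 1},
  {"tx": 0,"ty": 0,"tz": 0,"rx": 0,"ry": 0,"rz": 0,"gripper": 1},
])

```text
time_s: 24.0
ee_pos: [613.3, 291.2, 21.7]
ee_rot: [179.8, -0.1, 82.3]
force: [-0.1, 0.4, 0.4]
gripper_width: 36.4
gripper_force: 10.0
```

```bash
python3 d.py 613 290.5 11.5
```

```text
t 24.0 ee [613.3 291.2  21.7] [ 1.7984e+02 -9.0000e-02  8.2340e+01] units total [-0.0015 -0.0004  0.0203] rows>= 1.0 w 36.4 F [-0.1  0.4  0.4]
```

Request:
send_rows([
  {"tx": -0.001,"ty": 0,"tz": 0.01,"rx": 0,"ry": 0,"rz": 0,"gripper": 1},
  {"tx": 0,"ty": 0,"tz": 0.006,"rx": 0,"ry": 0,"rz": 0,"gripper": 1},
  {"tx": 0,"ty": 0,"tz": 0,"rx": 0,"ry": 0,"rz": 0,"gripper": 1},
  {"tx": 0,"ty": 0,"tz": 0,"rx": 0,"ry": 0,"rz": 0,"gripper": 1},
  {"tx": 0,"ty": 0,"tz": 0,"rx": 0,"ry": 0,"rz": 0,"gripper": 1},
])

```text
time_s: 24.62
ee_pos: [612.3, 290.3, 12.0]
ee_rot: [180.0, -0.0, 82.3]
force: [0.2, -0.0, -0.6]
gripper_width: 36.6
gripper_force: 10.0
```

Request:
send_rows([
  {"tx": 0,"ty": 0.001,"tz": 0.0015,"rx": 0,"ry": 0,"rz": 0,"gripper": 1},
  {"tx": 0,"ty": 0,"tz": 0,"rx": 0,"ry": 0,"rz": 0,"gripper": 1},
  {"tx": 0,"ty": 0,"tz": 0,"rx": 0,"ry": 0,"rz": 0,"gripper": 1},
])

```text
time_s: 25.0
ee_pos: [612.7, 290.2, 11.1]
ee_rot: [-180.0, 0.0, 82.3]
force: [-1.3, -0.3, -0.1]
gripper_width: 37.0
gripper_force: 10.0
```

Request:
send_rows([
  {"tx": 0,"ty": 0,"tz": 0,"rx": 0,"ry": 0,"rz": 0,"gripper": -1},
  {"tx": 0,"ty": 0,"tz": 0,"rx": 0,"ry": 0,"rz": 0,"gripper": -1},
  {"tx": 0,"ty": 0,"tz": 0,"rx": 0,"ry": 0,"rz": 0,"gripper": -1},
  {"tx": 0,"ty": 0,"tz": 0,"rx": 0,"ry": 0,"rz": 0,"gripper": -1},
  {"tx": 0,"ty": 0,"tz": -0.06,"rx": 0,"ry": 0,"rz": 0,"gripper": -1},
  {"tx": 0,"ty": 0,"tz": -0.1,"rx": 0,"ry": 0,"rz": 0,"gripper": -1},
  {"tx": 0,"ty": 0,"tz": -0.1,"rx": 0,"ry": 0,"rz": 0,"gripper": -1},
  {"tx": 0,"ty": 0,"tz": -0.1,"rx": 0,"ry": 0,"rz": 0,"gripper": -1},
  {"tx": -0.1,"ty": -0.05,"tz": 0,"rx": 0,"ry": 0,"rz": 0,"gripper": -1},
  {"tx": -0.1,"ty": -0.05,"tz": 0,"rx": 0,"ry": 0,"rz": 0,"gripper": -1},
  {"tx": -0.1,"ty": -0.05,"tz": 0,"rx": 0,"ry": 0,"rz": 0,"gripper": -1},
  {"tx": -0.1,"ty": -0.05,"tz": 0,"rx": 0,"ry": 0,"rz": 0,"gripper": -1},
])

```text
time_s: 26.5
ee_pos: [485.7, 104.0, 191.3]
ee_rot: [180.0, 0.0, 82.4]
force: [-0.0, -0.6, -1.2]
gripper_width: 90.9
gripper_force: 0.0
```

```bash
python3 d.py 390 -240 210
```

```text
t 26.5 ee [485.7 104.  191.3] [1.7996e+02 1.0000e-02 8.2370e+01] units total [-0.7073 -0.0984 -0.0373] rows>= 7.0 w 90.9 F [-0.  -0.6 -1.2]
```

Request:
send_rows([
  {"tx": -0.1,"ty": -0.03,"tz": -0.005,"rx": 0,"ry": 0,"rz": 0,"gripper": -1},
  {"tx": -0.1,"ty": -0.03,"tz": -0.005,"rx": 0,"ry": 0,"rz": 0,"gripper": -1},
  {"tx": -0.1,"ty": -0.03,"tz": -0.005,"rx": 0,"ry": 0,"rz": 0,"gripper": -1},
  {"tx": -0.1,"ty": -0.008,"tz": -0.005,"rx": 0,"ry": 0,"rz": 0,"gripper": -1},
  {"tx": -0.1,"ty": 0,"tz": -0.005,"rx": 0,"ry": 0,"rz": 0,"gripper": -1},
  {"tx": -0.1,"ty": 0,"tz": -0.005,"rx": 0,"ry": 0,"rz": 0,"gripper": -1},
  {"tx": -0.1,"ty": 0,"tz": -0.005,"rx": 0,"ry": 0,"rz": 0,"gripper": -1},
  {"tx": 0,"ty": 0,"tz": 0,"rx": 0,"ry": 0,"rz": 0,"gripper": -1},
])

```text
time_s: 27.5
ee_pos: [391.4, -237.7, 208.9]
ee_rot: [180.0, 0.1, 82.1]
force: [-0.2, 0.8, -0.7]
gripper_width: 91.3
gripper_force: 0.0
```

Request:
send_rows([
  {"tx": 0,"ty": 0,"tz": 0,"rx": 0,"ry": 0,"rz": 0.305,"gripper": -1},
  {"tx": 0,"ty": 0,"tz": 0,"rx": 0,"ry": 0,"rz": 0.305,"gripper": -1},
  {"tx": 0,"ty": 0,"tz": 0,"rx": 0,"ry": 0,"rz": 0.305,"gripper": -1},
  {"tx": 0,"ty": 0,"tz": 0,"rx": 0,"ry": 0,"rz": 0.305,"gripper": -1},
  {"tx": 0,"ty": 0,"tz": 0,"rx": 0,"ry": 0,"rz": 0.305,"gripper": -1},
  {"tx": 0,"ty": 0,"tz": 0,"rx": 0,"ry": 0,"rz": 0.305,"gripper": -1},
  {"tx": 0,"ty": 0,"tz": 0,"rx": 0,"ry": 0,"rz": 0.305,"gripper": -1},
  {"tx": 0,"ty": 0,"tz": 0,"rx": 0,"ry": 0,"rz": 0.305,"gripper": -1},
  {"tx": 0,"ty": 0,"tz": 0,"rx": 0,"ry": 0,"rz": 0.305,"gripper": -1},
  {"tx": 0,"ty": 0,"tz": 0,"rx": 0,"ry": 0,"rz": 0,"gripper": -1},
  {"tx": 0,"ty": 0,"tz": 0,"rx": 0,"ry": 0,"rz": 0,"gripper": -1},
])

```text
time_s: 28.88
ee_pos: [391.7, -234.4, 208.7]
ee_rot: [-180.0, -0.0, 0.2]
force: [0.7, -0.0, -0.1]
gripper_width: 91.4
gripper_force: 0.0
```

```bash
python3 d.py 450 -240 100;python3 -c "
from h import *
f=grab('wrist','w8.png');print(proj(f,[(450,-240,78),(450,-240,0)]))"
```

```text
t 28.88 ee [ 391.7 -234.4  208.7] [-1.7999e+02 -0.0000e+00  1.6000e-01] units total [0.1165 0.0116 0.2175] rows>= 3.0 w 91.4 F [ 0.7 -0.  -0.1]
[[339.37857956 159.04557671]
 [337.95025234 154.01824527]]
```

View pics/w8.png

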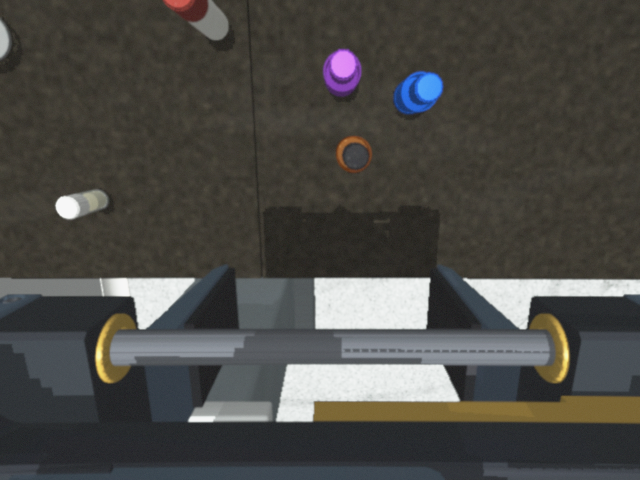

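Looking almost straight down on the brown bottle, I see the cap at (356,155) and body ring at (354,154). Purple is at (342,68) and blue at (424,88), both clear of a y-closing grasp.

```bash
python3 -c "
from h import *
f=load('w8.npz');print(onz(f,[(356,155)],78),onz(f,[(354,154)],50))
s=load('scene0.npz');print('tri cap w/ scene',tri(f,(356,155),s,(363.5,352)))"; python3 d.py 451.5 -250 60
```

```text
[[ 453.04549268 -252.69439415   78.        ]] [[ 452.4434379  -252.68934813   50.        ]]
tri cap w/ scene (array([ 452.23964597, -251.70812057,   80.11258553]), np.float64(2.507070612809936))
t 28.93 ee [ 391.7 -234.5  208.7] [-1.7999e+02  0.0000e+00  1.2000e-01] units total [0.1195 0.0312 0.2974] rows>= 3.0 w 91.4 F [-0.  -0.8  0.6]
```

Request:
send_rows([
  {"tx": 0.061,"ty": 0.018,"tz": 0,"rx": 0,"ry": 0,"rz": 0,"gripper": -1},
  {"tx": 0.061,"ty": 0.018,"tz": 0,"rx": 0,"ry": 0,"rz": 0,"gripper": -1},
  {"tx": 0,"ty": 0,"tz": 0.08,"rx": 0,"ry": 0,"rz": 0,"gripper": -1},
  {"tx": 0,"ty": 0,"tz": 0.08,"rx": 0,"ry": 0,"rz": 0,"gripper": -1},
  {"tx": 0,"ty": 0,"tz": 0.04,"rx": 0,"ry": 0,"rz": 0,"gripper": -1},
  {"tx": 0,"ty": 0,"tz": 0,"rx": 0,"ry": 0,"rz": 0,"gripper": -1},
  {"tx": 0,"ty": 0,"tz": 0,"rx": 0,"ry": 0,"rz": 0,"gripper": -1},
  {"tx": 0,"ty": 0,"tz": 0,"rx": 0,"ry": 0,"rz": 0,"gripper": -1},
])

```text
time_s: 29.92
ee_pos: [453.5, -253.4, 109.9]
ee_rot: [179.9, -0.1, 0.0]
force: [-1.2, -0.3, -0.3]
gripper_width: 91.2
gripper_force: 0.0
```

```bash
python3 d.py 452.7 -252.5 10
```

```text
t 29.93 ee [ 453.5 -253.4  109.9] [ 1.7992e+02 -1.3000e-01  1.0000e-02] units total [-0.0019 -0.0021  0.1999] rows>= 2.0 w 91.2 F [-1.2 -0.3 -0.3]
```

Request:
send_rows([
  {"tx": -0.0015,"ty": -0.001,"tz": 0.07,"rx": 0,"ry": 0,"rz": 0,"gripper": -1},
  {"tx": 0,"ty": 0,"tz": 0.07,"rx": 0,"ry": 0,"rz": 0,"gripper": -1},
  {"tx": 0,"ty": 0,"tz": 0.04,"rx": 0,"ry": 0,"rz": 0,"gripper": -1},
  {"tx": 0,"ty": 0,"tz": 0.017,"rx": 0,"ry": 0,"rz": 0,"gripper": -1},
  {"tx": 0,"ty": 0,"tz": 0,"rx": 0,"ry": 0,"rz": 0,"gripper": -1},
  {"tx": 0,"ty": 0,"tz": 0,"rx": 0,"ry": 0,"rz": 0,"gripper": 1},
  {"tx": 0,"ty": 0,"tz": 0,"rx": 0,"ry": 0,"rz": 0,"gripper": 1},
  {"tx": 0,"ty": 0,"tz": 0,"rx": 0,"ry": 0,"rz": 0,"gripper": 1},
  {"tx": 0,"ty": 0,"tz": 0,"rx": 0,"ry": 0,"rz": 0,"gripper": 1},
  {"tx": 0,"ty": 0,"tz": 0,"rx": 0,"ry": 0,"rz": 0,"gripper": 1},
  {"tx": 0,"ty": 0,"tz": 0,"rx": 0,"ry": 0,"rz": 0,"gripper": 1},
  {"tx": 0,"ty": 0,"tz": 0,"rx": 0,"ry": 0,"rz": 0,"gripper": 1},
], grip_force=12)

```text
time_s: 31.42
ee_pos: [451.9, -252.5, 10.1]
ee_rot: [180.0, 0.0, -0.0]
force: [0.2, -0.0, -0.1]
gripper_width: 29.9
gripper_force: 12.0
```

Request:
send_rows([
  {"tx": 0,"ty": 0,"tz": -0.05,"rx": 0,"ry": 0,"rz": 0,"gripper": 1},
  {"tx": 0,"ty": 0,"tz": -0.09,"rx": 0,"ry": 0,"rz": 0,"gripper": 1},
  {"tx": 0,"ty": 0,"tz": -0.1,"rx": 0,"ry": 0,"rz": 0,"gripper": 1},
  {"tx": -0.05,"ty": 0,"tz": -0.08,"rx": 0,"ry": 0,"rz": 0,"gripper": 1},
  {"tx": 0,"ty": 0,"tz": 0,"rx": 0,"ry": 0,"rz": -0.343,"gripper": 1},
  {"tx": 0,"ty": 0,"tz": 0,"rx": 0,"ry": 0,"rz": -0.343,"gripper": 1},
  {"tx": 0,"ty": 0,"tz": 0,"rx": 0,"ry": 0,"rz": -0.343,"gripper": 1},
  {"tx": 0,"ty": 0,"tz": 0,"rx": 0,"ry": 0,"rz": -0.343,"gripper": 1},
  {"tx": 0,"ty": 0,"tz": 0,"rx": 0,"ry": 0,"rz": -0.343,"gripper": 1},
  {"tx": 0,"ty": 0,"tz": 0,"rx": 0,"ry": 0,"rz": -0.343,"gripper": 1},
  {"tx": 0,"ty": 0,"tz": 0,"rx": 0,"ry": 0,"rz": -0.343,"gripper": 1},
  {"tx": 0,"ty": 0,"tz": 0,"rx": 0,"ry": 0,"rz": -0.343,"gripper": 1},
])

```text
time_s: 32.92
ee_pos: [426.7, -252.4, 170.0]
ee_rot: [-180.0, -0.0, 82.6]
force: [0.7, 0.3, -1.0]
gripper_width: 29.6
gripper_force: 12.0
```

```bash
python3 d.py 597 168.5 150
```

```text
t 32.92 ee [ 426.7 -252.4  170. ] [-1.7997e+02 -1.0000e-02  8.2650e+01] units total [0.8784 0.2301 0.04  ] rows>= 8.0 w 29.6 F [ 0.7  0.3 -1. ]
```

Request:
send_rows([
  {"tx": 0.1,"ty": 0,"tz": 0,"rx": 0,"ry": 0,"rz": 0,"gripper": 1},
  {"tx": 0.1,"ty": 0,"tz": 0,"rx": 0,"ry": 0,"rz": 0,"gripper": 1},
  {"tx": 0.1,"ty": 0,"tz": 0,"rx": 0,"ry": 0,"rz": 0,"gripper": 1},
  {"tx": 0.1,"ty": 0,"tz": 0,"rx": 0,"ry": 0,"rz": 0,"gripper": 1},
  {"tx": 0.1,"ty": 0.03,"tz": 0,"rx": 0,"ry": 0,"rz": 0,"gripper": 1},
  {"tx": 0.1,"ty": 0.05,"tz": 0,"rx": 0,"ry": 0,"rz": 0,"gripper": 1},
  {"tx": 0.1,"ty": 0.05,"tz": 0,"rx": 0,"ry": 0,"rz": 0,"gripper": 1},
  {"tx": 0.1,"ty": 0.05,"tz": 0,"rx": 0,"ry": 0,"rz": 0,"gripper": 1},
  {"tx": 0.078,"ty": 0.05,"tz": 0,"rx": 0,"ry": 0,"rz": 0,"gripper": 1},
  {"tx": 0,"ty": 0,"tz": 0,"rx": 0,"ry": 0,"rz": 0,"gripper": 1},
  {"tx": 0,"ty": 0,"tz": 0,"rx": 0,"ry": 0,"rz": 0,"gripper": 1},
])

```text
time_s: 34.3
ee_pos: [598.8, 166.6, 169.5]
ee_rot: [-179.9, 0.1, 82.3]
force: [0.7, -0.7, -0.7]
gripper_width: 29.8
gripper_force: 12.0
```

```bash
python3 d.py 597 168.5 12
```

```text
t 34.3 ee [598.8 166.6 169.5] [-1.799e+02  7.000e-02  8.232e+01] units total [ 0.0036 -0.0035  0.3151] rows>= 3.0 w 29.8 F [ 0.7 -0.7 -0.7]
```

Request:
send_rows([
  {"tx": 0.004,"ty": -0.0035,"tz": 0.09,"rx": 0,"ry": 0,"rz": 0,"gripper": 1},
  {"tx": 0,"ty": 0,"tz": 0.09,"rx": 0,"ry": 0,"rz": 0,"gripper": 1},
  {"tx": 0,"ty": 0,"tz": 0.08,"rx": 0,"ry": 0,"rz": 0,"gripper": 1},
  {"tx": 0,"ty": 0,"tz": 0.035,"rx": 0,"ry": 0,"rz": 0,"gripper": 1},
  {"tx": 0,"ty": 0,"tz": 0,"rx": 0,"ry": 0,"rz": 0,"gripper": 1},
  {"tx": 0,"ty": 0,"tz": 0,"rx": 0,"ry": 0,"rz": 0,"gripper": 1},
  {"tx": 0,"ty": 0,"tz": 0,"rx": 0,"ry": 0,"rz": 0,"gripper": 1},
])

```text
time_s: 35.17
ee_pos: [599.3, 169.6, 24.4]
ee_rot: [179.8, -0.1, 82.3]
force: [-0.3, 0.2, -0.6]
gripper_width: 29.6
gripper_force: 12.0
```

```bash
python3 d.py 597 168.5 12
```

```text
t 35.17 ee [599.3 169.6  24.4] [ 1.7983e+02 -7.0000e-02  8.2310e+01] units total [-0.0028 -0.0043  0.0249] rows>= 1.0 w 29.6 F [-0.3  0.2 -0.6]
```

Request:
send_rows([
  {"tx": -0.001,"ty": -0.0025,"tz": 0.012,"rx": 0,"ry": 0,"rz": 0,"gripper": 1},
  {"tx": 0,"ty": 0,"tz": 0.006,"rx": 0,"ry": 0,"rz": 0,"gripper": 1},
  {"tx": 0,"ty": 0,"tz": 0,"rx": 0,"ry": 0,"rz": 0,"gripper": 1},
  {"tx": 0,"ty": 0,"tz": 0,"rx": 0,"ry": 0,"rz": 0,"gripper": 1},
  {"tx": 0,"ty": 0,"tz": 0,"rx": 0,"ry": 0,"rz": 0,"gripper": 1},
])

```text
time_s: 35.8
ee_pos: [597.0, 169.1, 13.7]
ee_rot: [180.0, -0.0, 82.3]
force: [-0.6, 0.2, -0.8]
gripper_width: 29.8
gripper_force: 12.0
```

Request:
send_rows([
  {"tx": 0,"ty": 0,"tz": 0.0025,"rx": 0,"ry": 0,"rz": 0,"gripper": 1},
  {"tx": 0,"ty": 0,"tz": 0,"rx": 0,"ry": 0,"rz": 0,"gripper": 1},
  {"tx": 0,"ty": 0,"tz": 0,"rx": 0,"ry": 0,"rz": 0,"gripper": 1},
  {"tx": 0,"ty": 0,"tz": 0,"rx": 0,"ry": 0,"rz": 0,"gripper": 1},
])

```text
time_s: 36.3
ee_pos: [596.9, 169.1, 12.4]
ee_rot: [180.0, 0.0, 82.3]
force: [-0.1, 0.6, -0.7]
gripper_width: 29.8
gripper_force: 12.0
```

Within 0.5 mm of the floor. Lower a last touch, release, rise and look.

Request:
send_rows([
  {"tx": 0,"ty": 0,"tz": 0.0007,"rx": 0,"ry": 0,"rz": 0,"gripper": 1},
  {"tx": 0,"ty": 0,"tz": 0,"rx": 0,"ry": 0,"rz": 0,"gripper": 1},
  {"tx": 0,"ty": 0,"tz": 0,"rx": 0,"ry": 0,"rz": 0,"gripper": -1},
  {"tx": 0,"ty": 0,"tz": 0,"rx": 0,"ry": 0,"rz": 0,"gripper": -1},
  {"tx": 0,"ty": 0,"tz": 0,"rx": 0,"ry": 0,"rz": 0,"gripper": -1},
  {"tx": 0,"ty": 0,"tz": 0,"rx": 0,"ry": 0,"rz": 0,"gripper": -1},
  {"tx": 0,"ty": 0,"tz": 0,"rx": 0,"ry": 0,"rz": 0,"gripper": -1},
  {"tx": 0,"ty": 0,"tz": -0.05,"rx": 0,"ry": 0,"rz": 0,"gripper": -1},
  {"tx": 0,"ty": 0,"tz": -0.1,"rx": 0,"ry": 0,"rz": 0,"gripper": -1},
  {"tx": 0,"ty": 0,"tz": -0.11,"rx": 0,"ry": 0,"rz": 0,"gripper": -1},
  {"tx": 0,"ty": 0,"tz": -0.11,"rx": 0,"ry": 0,"rz": 0,"gripper": -1},
  {"tx": 0,"ty": 0,"tz": -0.11,"rx": 0,"ry": 0,"rz": 0,"gripper": -1},
])

```text
time_s: 37.8
ee_pos: [596.6, 169.0, 254.0]
ee_rot: [180.0, -0.0, 82.3]
force: [0.5, -0.1, 0.3]
gripper_width: 91.3
gripper_force: 0.0
```

Request:
send_rows([
  {"tx": 0,"ty": 0,"tz": -0.11,"rx": 0,"ry": 0,"rz": 0,"gripper": -1},
  {"tx": 0,"ty": 0,"tz": 0,"rx": 0,"ry": 0,"rz": 0,"gripper": -1},
  {"tx": 0,"ty": 0,"tz": 0,"rx": 0,"ry": 0,"rz": 0,"gripper": -1},
  {"tx": 0,"ty": 0,"tz": 0,"rx": 0,"ry": 0,"rz": 0,"gripper": -1},
])

```text
time_s: 38.3
ee_pos: [596.1, 168.8, 305.0]
ee_rot: [-179.8, 0.1, 82.3]
force: [0.4, 0.3, -0.4]
gripper_width: 91.3
gripper_force: 0.0
```

```bash
python3 d.py 597 168.5 300; python3 -c "
from h import *
f=grab('wrist','w9.png');cv2.imwrite('pics/w9c.png',cv2.resize(f['frame'][0:300,160:560],None,fx=2,fy=2)[:,:,::-1])
print('puck,pot,drop cap',proj(f,[(605,229.5,47),(613,290.5,36),(597,168.5,80)]))"
```

```text
t 38.3 ee [596.1 168.8 305. ] [-1.7979e+02  9.0000e-02  8.2310e+01] units total [-0.0004  0.0019  0.01  ] rows>= 1.0 w 91.3 F [ 0.4  0.3 -0.4]
puck,pot,drop cap [[332.98563326 147.54487006]
 [332.75462887  87.46418014]
 [333.20557398 209.44098723]]
```

View pics/w9c.png

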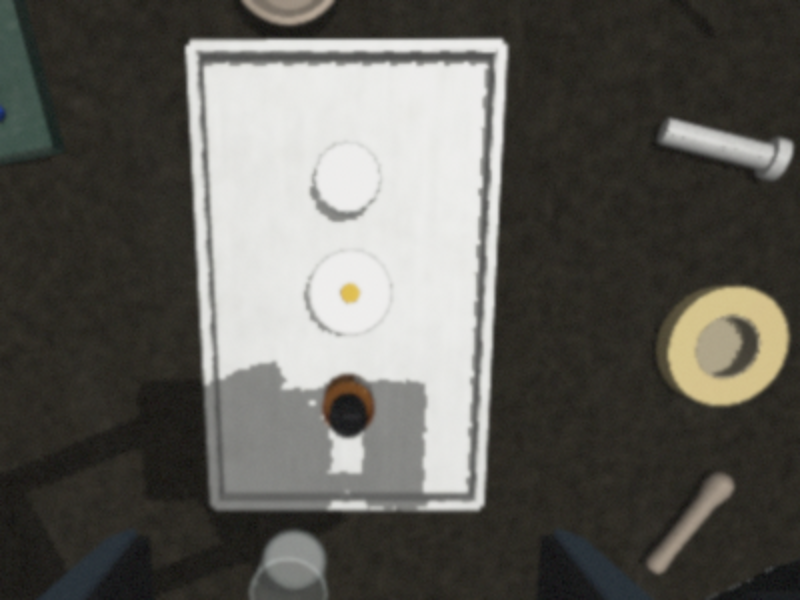

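All three stand in row: pot (333.5,88), crystal (334.5,146.5) and dropper cap (334,207.5), each within 2 px of its predicted place. Mortar and beaker look undisturbed. Handing in.

```bash
python3 -c "
from workcell import env
print(env.job_done())"
```

```text
the job is handed in; nothing more can be done
None
```

The job is handed in (no verdict came back): in the last wrist picture, the die with the puck on it, crystal up, stands in the tray centre, with the white pot on the mortar side and the brown dropper on the beaker side, each within about 2 px of its target.

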